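Load the test-plate cassette and lock its clamp frame

ROBOT

A 6-joint arm with a two-finger parallel gripper is mounted at the origin on the work surface. World frame = base frame: x ahead of the robot, y to its left, z up, the work surface at z = 0. Lengths are in m, angles in degrees, forces in N, time in s.
With the tool pointing down it reaches from about 0.4 to 0.825 m from the base axis. Payload 7 kg.
Tool frame: the origin (TCP) lies on the centre line of the jaws, within the pads' length; the fingertips stand 19 mm ahead of it and the grasp point (between the pads) is the TCP; z points along the fingers, y is the line along which they close (so a half turn about z gives the same grasp; the last joint's range is limited). The gripper opens to 88 mm and grips with 3 to 60 N. Pads are 19 mm wide; open, the fingers measure 130 mm over their backs; the gripper's body (78 mm by 193 mm) begins 47 mm behind the grasp point.
Start: joints at [92.71, 20.546, 0.682, 0, -70.136, -16.507], TCP at [0.161, 0.655, 0.246] pointing down, gripper open.
Joint ranges: [-176.03, 176.03], [-82.01, 121.73], [-58.28, 71.71], [-173.87, 95.51], [-174.79, -0.11], [-173.66, 173.66]. Speed limits (degrees/s): [136.94, 136.94, 172.46, 180, 180, 180].

INTERFACE

Orientations are given as [roll, pitch, yaw] about the fixed x, y, z axes, in that order (R = Rz(yaw) Ry(pitch) Rx(roll)).
In Python, from plant import ctrl gives the robot as it stands.
- The arm moves only by the tool move_arm, never from a script. Its argument "motion" is a list of rows, each a list of 3 entries, a list of its own where there are three numbers: the shift along the tool's x, y, z in mm, then the turn, a rotation vector about the tool's x, y, z in degrees, then the closure, from 0 (fully open) to 1 (shut). A call has 1 to 10 rows; each row is the pose to reach, as a shift and turn from the pose commanded when the call began, along the tool's axes at that moment; what a row does not reach only later rows make up. A row lasts 1/12 s, in which the tool goes at most 41.7 mm and 7.16 degrees, less where a joint would pass 70% of its speed; a pose out of reach is approached as far as the arm can. A call with a gripper value outside its range is refused whole. The fingers move at their own pace and stop on an object; the grip force is fixed at half the most. Time passes only in rows, so rows that repeat a pose let the fingers close. It gives the time, the measured TCP pose, the force, the opening and the grip force at its end, in the units of the state.
- ctrl.get_obs(): the state, without advancing time (a new reading comes with each control period).
- ctrl.snapshot(name): name is "scene" or "top" or "wrist"; returns a dict with "color" (480x640x3 uint8, blue, green, red), "camera_matrix" (3x3 intrinsics, pixels), "cam_to_world" (4x4, takes a point from camera to world coordinates). Camera axes: x right, y up, looking along -z (the intrinsics and any distortion apply to the point x, -y, -z); pixel columns grow to the right and rows downward; lengths in m; the calibration is good to about 2 mm. A picture is of the moment at which its call begins. There is no depth.
- ctrl.close_job(): hands the job in; it is judged then, once.
The state is a dict: "clock": time; "joint_pos": joint angles; "qvel": joint speeds; "tau": joint torques, N m; "tool_pos": TCP position; "orientation": TCP orientation; "force": force on the tool from outside, world axes, zero at the start; "moment": the same for the moment, N m; "opening": finger opening in m; "gripper_force": force on a finger pad.
Only numpy, scipy, OpenCV 4.12 (cv2) and the standard library are available. Lean on these libraries where they do the work, as an engineer would, in place of code of your own. Each camera call takes 0.05 s, during which the arm holds its last target. There are 200 camera calls.

TASK

Take all the aluminium test plates from their stacks and lay each one flat in a pocket of its own in the specimen cassette, then swing the clamp frame down until it is closed over them. Take the slot driver from its holder, turn both captive fasteners on the frame clockwise a quarter turn to their stops with its blade in the slot, and stand the driver back in its holder. Leave the lock barrel, jar and loupe where they are.

Things in the scene. Friction and masses are not known exactly. Their poses are not given: they have to be found in the camera images.
- plate0: one of three or four identical bare aluminium test plates, 100 (its x) x 50 (its y) x 14 mm thick (z), with three scratch marks on top, 0.19 kg. They start in two low stacks, end to end on the rubber mat. Origin: centre of its underside. An absent plate is given as None.
- plate1: one of three or four identical bare aluminium test plates, 100 (its x) x 50 (its y) x 14 mm thick (z), with three scratch marks on top, 0.19 kg. They start in two low stacks, end to end on the rubber mat. Origin: centre of its underside. An absent plate is given as None.
- plate2: one of three or four identical bare aluminium test plates, 100 (its x) x 50 (its y) x 14 mm thick (z), with three scratch marks on top, 0.19 kg. They start in two low stacks, end to end on the rubber mat. Origin: centre of its underside. An absent plate is given as None.
- plate3: one of three or four identical bare aluminium test plates, 100 (its x) x 50 (its y) x 14 mm thick (z), with three scratch marks on top, 0.19 kg. They start in two low stacks, end to end on the rubber mat. Origin: centre of its underside. An absent plate is given as None.
- stack_mat: black rubber mat fixed on the bench, 250 (x) x 85 (y) x 6 mm, with the plates in stacks of one or two at x = -65 and +65 mm. Origin: centre of its underside on the bench.
- cassette: dark steel cassette fixed on the bench, x -102 to 72 mm, y +-166 mm. Origin: on the bench below the middle of its row of four pockets; x points to its rear (hinge side), y along the row. Floor 12 mm thick. Pockets 106 (x) x 56 mm (y), pitch 80 mm, walls 10 mm high: full at front and rear, only corner stubs on the long sides, whose middle 74 mm is open, 24 mm of floor between pockets for fingers.
- pocket0 (a point): centre of the floor of pocket 0 (counted along the cassette's y), 12 mm above the bench; axes as the cassette. A plate lies in it with its long side along x, its underside on this floor; either way round.
- pocket1 (a point): centre of the floor of pocket 1 (counted along the cassette's y), 12 mm above the bench; axes as the cassette. A plate lies in it with its long side along x, its underside on this floor; either way round.
- pocket2 (a point): centre of the floor of pocket 2 (counted along the cassette's y), 12 mm above the bench; axes as the cassette. A plate lies in it with its long side along x, its underside on this floor; either way round.
- pocket3 (a point): centre of the floor of pocket 3 (counted along the cassette's y), 12 mm above the bench; axes as the cassette. A plate lies in it with its long side along x, its underside on this floor; either way round.
- clampframe (a joint): angle of the aluminium clamp frame hinged to the cassette's rear: 0 closed flat over the plates, 1.57 upright, starts at 1.6 to 1.85. Open rectangular frame 7 mm thick, 332 mm wide, reaching 175 mm from the hinge line, its tab 193 mm. The 52 mm bar along its free edge carries the two fasteners, bare between them. Stiff: stays where left, moves with 3 to 5 N. Closed, its top is at 35.5 mm.
- frame_tab (a point): middle of the tab on the clamp frame's free edge, on its top face (the face up when closed; it faces away from the robot when upright), 184 mm from the hinge line. x of this frame points from the tab towards the hinge, z out of the top face.
- frame_hinge (a point): middle of the hinge line of the clamp frame, which runs along the cassette's y; 28.5 mm above the bench, 75 mm behind the row of pockets.
- screw_left (a joint): angle (rad) of the captive quarter-turn fastener near the left (+y) end of the clamp frame's free edge: 0 open (slot along the cassette's x), 1.57 locked at its stop (slot along y). It grows as the head is turned clockwise seen from above; starts between 0 and 0.35. Stiff to 0.06 N m.
- screw_right (a joint): angle (rad) of the captive quarter-turn fastener near the right (-y) end of the clamp frame's free edge: 0 open (slot along the cassette's x), 1.57 locked at its stop (slot along y). It grows as the head is turned clockwise seen from above; starts between 0 and 0.35. Stiff to 0.06 N m.
- left_slot (a point): middle of the floor of the slot in the left fastener's steel head; x runs along the slot and turns with the head, z along its axis (up when the frame is closed). The head is 40 mm across, 16 mm high; the slot runs right across it, 10 mm wide and 12 mm deep. Frame closed, this point is 39.5 mm above the bench, 75 mm in front of the row of pockets and 125 mm to the side of the middle.
- right_slot (a point): middle of the floor of the slot in the right fastener's steel head; x runs along the slot and turns with the head, z along its axis (up when the frame is closed). The head is 40 mm across, 16 mm high; the slot runs right across it, 10 mm wide and 12 mm deep. Frame closed, this point is 39.5 mm above the bench, 75 mm in front of the row of pockets and 125 mm to the side of the middle.
- driver: stubby slot driver, 123 mm tall, 0.16 kg, standing upright in its holder. Origin: bottom centre of its flat blade, z up along the tool, x along the blade. Blade 28 mm wide (x) and 5 mm thick (y), up to z = 32 mm; round steel guard of 54 mm diameter at z = 42 to 47 mm; black square grip 30 x 30 mm (sides along x and y) from z = 47 to 122 mm.
- holder: grey square plastic holder fixed on the bench, 64 x 64 x 55 mm, with a square opening 38 x 38 mm. The driver hangs in it blade down, its guard resting on the rim. Origin: centre of its underside.
- holder_mouth (a point): centre of the holder's opening, at rim height 55 mm above the bench. With the driver put away its origin is 42 mm below this point.
- lock_barrel: brass lock barrel lying on the bench, 66 x 17 x 32 mm, an exhibit that must not be disturbed. Origin: centre of its underside.
- jar: closed amber glass jar, 60 mm diameter, 85 mm tall, not to be disturbed. Origin: centre of its underside.
- loupe: black loupe standing on the bench, 52 mm diameter, 45 mm tall, not to be disturbed. Origin: centre of its underside.

How it is judged (in metres and radians):
On the way, in this order (a step that is already met when the one before it is completed fails the run):
1. every plate lies flat in a pocket of its own while the clamp frame is still open (((horizontal distance between plate0 and pocket0 below 0.008 m and z of plate0 in the frame of pocket0 below 0.004 m and angle between plate0's own z axis and vertical below 0.06 rad) or (horizontal distance between plate0 and pocket1 below 0.008 m and z of plate0 in the frame of pocket1 below 0.004 m and angle between plate0's own z axis and vertical below 0.06 rad) or (horizontal distance between plate0 and pocket2 below 0.008 m and z of plate0 in the frame of pocket2 below 0.004 m and angle between plate0's own z axis and vertical below 0.06 rad) or (horizontal distance between plate0 and pocket3 below 0.008 m and z of plate0 in the frame of pocket3 below 0.004 m and angle between plate0's own z axis and vertical below 0.06 rad)) and ((horizontal distance between plate1 and pocket0 below 0.008 m and z of plate1 in the frame of pocket0 below 0.004 m and angle between plate1's own z axis and vertical below 0.06 rad) or (horizontal distance between plate1 and pocket1 below 0.008 m and z of plate1 in the frame of pocket1 below 0.004 m and angle between plate1's own z axis and vertical below 0.06 rad) or (horizontal distance between plate1 and pocket2 below 0.008 m and z of plate1 in the frame of pocket2 below 0.004 m and angle between plate1's own z axis and vertical below 0.06 rad) or (horizontal distance between plate1 and pocket3 below 0.008 m and z of plate1 in the frame of pocket3 below 0.004 m and angle between plate1's own z axis and vertical below 0.06 rad)) and ((horizontal distance between plate2 and pocket0 below 0.008 m and z of plate2 in the frame of pocket0 below 0.004 m and angle between plate2's own z axis and vertical below 0.06 rad) or (horizontal distance between plate2 and pocket1 below 0.008 m and z of plate2 in the frame of pocket1 below 0.004 m and angle between plate2's own z axis and vertical below 0.06 rad) or (horizontal distance between plate2 and pocket2 below 0.008 m and z of plate2 in the frame of pocket2 below 0.004 m and angle between plate2's own z axis and vertical below 0.06 rad) or (horizontal distance between plate2 and pocket3 below 0.008 m and z of plate2 in the frame of pocket3 below 0.004 m and angle between plate2's own z axis and vertical below 0.06 rad)) and ((horizontal distance between plate3 and pocket0 below 0.008 m and z of plate3 in the frame of pocket0 below 0.004 m and angle between plate3's own z axis and vertical below 0.06 rad) or (horizontal distance between plate3 and pocket1 below 0.008 m and z of plate3 in the frame of pocket1 below 0.004 m and angle between plate3's own z axis and vertical below 0.06 rad) or (horizontal distance between plate3 and pocket2 below 0.008 m and z of plate3 in the frame of pocket2 below 0.004 m and angle between plate3's own z axis and vertical below 0.06 rad) or (horizontal distance between plate3 and pocket3 below 0.008 m and z of plate3 in the frame of pocket3 below 0.004 m and angle between plate3's own z axis and vertical below 0.06 rad)) and linear speed of each of plate0, plate1, plate2, plate3 below 0.03 m/s and value of joint clampframe above 1 rad), for 0.2 s.
2. the clamp frame is closed over the plates (((horizontal distance between plate0 and pocket0 below 0.008 m and z of plate0 in the frame of pocket0 below 0.004 m and angle between plate0's own z axis and vertical below 0.06 rad) or (horizontal distance between plate0 and pocket1 below 0.008 m and z of plate0 in the frame of pocket1 below 0.004 m and angle between plate0's own z axis and vertical below 0.06 rad) or (horizontal distance between plate0 and pocket2 below 0.008 m and z of plate0 in the frame of pocket2 below 0.004 m and angle between plate0's own z axis and vertical below 0.06 rad) or (horizontal distance between plate0 and pocket3 below 0.008 m and z of plate0 in the frame of pocket3 below 0.004 m and angle between plate0's own z axis and vertical below 0.06 rad)) and ((horizontal distance between plate1 and pocket0 below 0.008 m and z of plate1 in the frame of pocket0 below 0.004 m and angle between plate1's own z axis and vertical below 0.06 rad) or (horizontal distance between plate1 and pocket1 below 0.008 m and z of plate1 in the frame of pocket1 below 0.004 m and angle between plate1's own z axis and vertical below 0.06 rad) or (horizontal distance between plate1 and pocket2 below 0.008 m and z of plate1 in the frame of pocket2 below 0.004 m and angle between plate1's own z axis and vertical below 0.06 rad) or (horizontal distance between plate1 and pocket3 below 0.008 m and z of plate1 in the frame of pocket3 below 0.004 m and angle between plate1's own z axis and vertical below 0.06 rad)) and ((horizontal distance between plate2 and pocket0 below 0.008 m and z of plate2 in the frame of pocket0 below 0.004 m and angle between plate2's own z axis and vertical below 0.06 rad) or (horizontal distance between plate2 and pocket1 below 0.008 m and z of plate2 in the frame of pocket1 below 0.004 m and angle between plate2's own z axis and vertical below 0.06 rad) or (horizontal distance between plate2 and pocket2 below 0.008 m and z of plate2 in the frame of pocket2 below 0.004 m and angle between plate2's own z axis and vertical below 0.06 rad) or (horizontal distance between plate2 and pocket3 below 0.008 m and z of plate2 in the frame of pocket3 below 0.004 m and angle between plate2's own z axis and vertical below 0.06 rad)) and ((horizontal distance between plate3 and pocket0 below 0.008 m and z of plate3 in the frame of pocket0 below 0.004 m and angle between plate3's own z axis and vertical below 0.06 rad) or (horizontal distance between plate3 and pocket1 below 0.008 m and z of plate3 in the frame of pocket1 below 0.004 m and angle between plate3's own z axis and vertical below 0.06 rad) or (horizontal distance between plate3 and pocket2 below 0.008 m and z of plate3 in the frame of pocket2 below 0.004 m and angle between plate3's own z axis and vertical below 0.06 rad) or (horizontal distance between plate3 and pocket3 below 0.008 m and z of plate3 in the frame of pocket3 below 0.004 m and angle between plate3's own z axis and vertical below 0.06 rad)) and value of joint clampframe below 0.06 rad), for 0.2 s.
3. one fastener is locked, with the driver's blade in its slot (value of joint clampframe below 0.06 rad and ((value of joint screw_left above 1.35 rad and distance between driver and left_slot below 0.01 m and angle between driver's own z axis and vertical below 0.2 rad) or (value of joint screw_right above 1.35 rad and distance between driver and right_slot below 0.01 m and angle between driver's own z axis and vertical below 0.2 rad))), for 0.1 s.
4. both fasteners are locked, the second too with the driver's blade in its slot (all of step 3 and value of joint each of screw_left, screw_right above 1.35 rad), for 0.1 s.
At the end, for the whole second after the job is handed in: Each plate lies flat in its own pocket (centre within 8 mm, underside within 4 mm of the floor, tilt under 0.06 rad); frame under 0.06 rad; both fasteners past 1.35 rad; driver at rest in its holder (within 15 mm, guard within 8 mm of the rim, tilt under 0.15 rad) (all of step 2 and linear speed of each of plate0, plate1, plate2, plate3, driver below 0.03 m/s and value of joint each of screw_left, screw_right above 1.35 rad and horizontal distance between driver and holder_mouth below 0.015 m and z of driver in the frame of holder_mouth below -0.034 m and angle between driver's own z axis and vertical below 0.15 rad); the robot touches nothing.
It fails at once if the lock barrel is moved more than 25 mm or tipped (distance of lock_barrel from where it was at the start of the episode above 0.025 m or angle between lock_barrel's own z axis and vertical above 0.5 rad).
It fails at once if the jar is moved more than 25 mm or tipped (distance of jar from where it was at the start of the episode above 0.025 m or angle between jar's own z axis and vertical above 0.5 rad).
It fails at once if the loupe is moved more than 25 mm or tipped (distance of loupe from where it was at the start of the episode above 0.025 m or angle between loupe's own z axis and vertical above 0.5 rad).
Of plate2, plate3 only 1 to 2 are there at a start; the rules pass over those that are not, and their reading is None.
At some moment in a run one of plate0, plate1, plate2, plate3 may be knocked a few centimetres aside while the robot is not near it.
It also fails if it takes over 210 s, if anything falls off the work surface, if the arm or the gripper's body presses on something with over 40 N, if the wrist force passes 120 N, or if a joint passes its speed limit or range.

## Working session

There is one attempt and no reset: what is moved stays moved. The work goes in short steps, Python scripts to look and compute and a tool call to move; the robot and the scene stay as the last step left them, time stands still between calls to the robot, and variables do not carry over. Pictures are saved under pics/ and viewed, at most 14 in all, crops included, and the job is handed in when it is done.

Besides the shell and the picture viewer there is one more tool, called after "Emit:" as name(argument=value, ...) on one line, values as JSON. move_arm: Moves the arm, as the interface text tells. Its arguments: {"type":"object","properties":{"motion":{"type":"array"}},"required":["motion"]}

```bash
ls; mkdir -p pics; cat > h.py <<'E'
import numpy as np,cv2
from scipy.spatial.transform import Rotation as R
from plant import ctrl
def snap(n,f=None):
    s=ctrl.snapshot(n)
    if f: cv2.imwrite('pics/'+f,s['color'])
    np.savez('last_%s.npz'%n,**{k:np.array(v) for k,v in s.items()})
    return s
def load(n): return dict(np.load('last_%s.npz'%n))
def ray(s,u,v,z):
    K=np.array(s['camera_matrix']);T=np.array(s['cam_to_world'])
    d=np.linalg.inv(K)@[u,v,1]; d=T[:3,:3]@[d[0],-d[1],-d[2]]; o=T[:3,3]
    return o+d*(z-o[2])/d[2]
def proj(s,p):
    K=np.array(s['camera_matrix']);T=np.array(s['cam_to_world'])
    q=T[:3,:3].T@(np.array(p)-T[:3,3]); q=K@[q[0],-q[1],-q[2]]
    return q[:2]/q[2]
def st():
    o=ctrl.get_obs();print({k:np.round(o[k],3).tolist() for k in ('clock','joint_pos','tool_pos','orientation','force','opening','gripper_force')});return o
E
python3 - <<'E'
from h import *
o=st()
for n in('scene','top','wrist'):
    s=snap(n,n+'0.png'); print(n,{k:np.round(v,3).tolist() for k,v in s.items() if k!='color'}, [k for k in s])
E
```

```text
pics
{'clock': 0.0, 'joint_pos': [92.711, 20.591, 0.631, -0.021, -70.136, -16.505], 'tool_pos': [0.161, 0.655, 0.245], 'orientation': [179.903, -0.008, -13.801], 'force': [0.655, 0.115, 0.816], 'opening': 0.088, 'gripper_force': 0.0}
scene {'camera_matrix': [[606.342, 0.0, 318.153], [0.0, 606.342, 234.015], [0.0, 0.0, 1.0]], 'cam_to_world': [[0.862, -0.4, 0.311, 0.946], [0.506, 0.7, -0.503, -0.596], [-0.016, 0.591, 0.806, 1.022], [0.0, 0.0, 0.0, 1.0]]} ['color', 'camera_matrix', 'cam_to_world']
top {'camera_matrix': [[548.061, 0.0, 326.454], [0.0, 548.061, 238.562], [0.0, 0.0, 1.0]], 'cam_to_world': [[0.007, 0.984, -0.178, 0.389], [-1.0, 0.008, 0.003, 0.001], [0.004, 0.178, 0.984, 1.104], [0.0, 0.0, 0.0, 1.0]]} ['color', 'camera_matrix', 'cam_to_world']
wrist {'camera_matrix': [[427.953, 0.0, 315.801], [0.0, 427.953, 231.805], [0.0, 0.0, 1.0]], 'cam_to_world': [[-0.239, 0.927, 0.29, 0.239], [-0.971, -0.229, -0.07, 0.636], [0.001, -0.299, 0.954, 0.384], [0.0, 0.0, 0.0, 1.0]]} ['color', 'camera_matrix', 'cam_to_world']
```

View pics/top0.png

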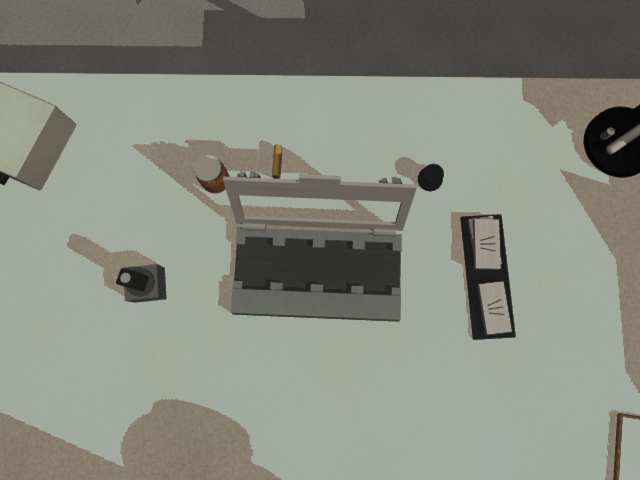

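View pics/scene0.png

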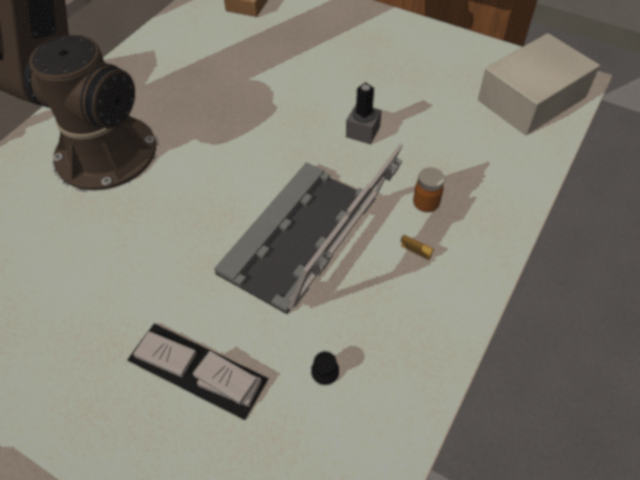

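Three plates seem visible: the far stack (487,243) looks double and the near one (495,305) single. The cassette is centred near (318,270), the frame is upright, and the driver is at (140,283). I'll enlarge these.

```bash
python3 - <<'E'
from h import *
s=load('top')['color']
z=lambda a,f:cv2.resize(a,None,fx=f,fy=f,interpolation=cv2.INTER_CUBIC)
a=z(s[205:345,450:525],4)  #560x300
b=z(s[165:330,220:420],2.5) #412x500
c=z(s[255:310,110:180],3)
o=np.zeros((600,800,3),np.uint8); o[:560,:300]=a; o[:b.shape[0],300:]=b; o[420:420+c.shape[0],300:300+c.shape[1]]=c
t=load('scene')['color'][315:425,120:275]; t=z(t,1.85); t=t[:180]; o[415:415+t.shape[0],513:513+t.shape[1]]=t[:,:287]
cv2.imwrite('pics/c1.png',o)
E
```

```text
(no output)
```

View pics/c1.png

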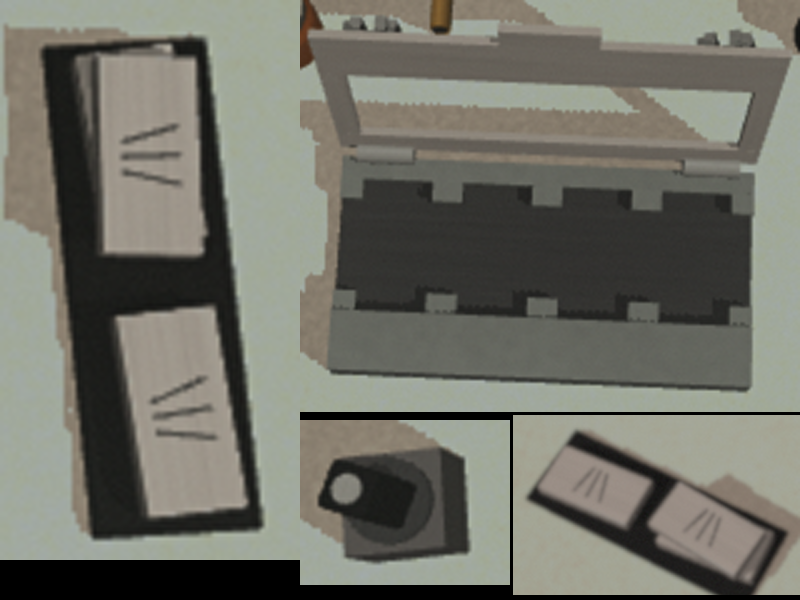

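```bash
python3 - <<'E'
from h import *
s=load('top')
A=lambda u,v:(450+(u+.5)/4-.5,205+(v+.5)/4-.5)
B=lambda u,v:(220+(u-300+.5)/2.5-.5,165+(v+.5)/2.5-.5)
C=lambda u,v:(110+(u-300)/3,255+(v-420)/3)
def rep(n,f,pts,z):
    P=np.array([ray(s,*f(*p),z)[:2] for p in pts]); print(n,P.round(4).tolist()); 
    c=P.mean(0); d=np.linalg.norm(np.roll(P,-1,0)-P,axis=1); e=np.roll(P,-1,0)-P
    print('  c',c.round(4),'sides',d.round(4),'yaw',np.degrees(np.arctan2(e[:,1],e[:,0])).round(1))
rep('mat',A,[(43,46),(205,38),(263,527),(92,539)],.006)
rep('far',A,[(98,58),(195,55),(204,258),(100,256)],.034)
rep('near',A,[(114,318),(215,306),(247,508),(147,519)],.020)
rep('cas',B,[(343,163),(754,178),(750,387),(330,370)],.022)
rep('holder',C,[(345,460),(440,448),(445,548),(345,558)],.055)
rep('grip',C,[(332,460),(417,483),(402,530),(318,506)],.1)
print(ray(s,*C(346,489),.135), ray(s,*C(390,498),.06))
rep('hinge',B,[(357,155),(740,167)],.0285)
E
```

```text
mat [[0.6362, -0.2765], [0.6411, -0.36], [0.3938, -0.3764], [0.3874, -0.2916]]
  c [ 0.5146 -0.3261] sides [0.0836 0.2478 0.085  0.2493] yaw [ -86.7 -176.2   94.3    3.5]
far [[0.624, -0.2967], [0.6259, -0.3453], [0.5238, -0.3448], [0.5244, -0.2936]]
  c [ 0.5745 -0.3201] sides [0.0487 0.1021 0.0512 0.0997] yaw [-87.7 179.7  89.3  -1.8]
near [[0.4953, -0.3032], [0.5016, -0.3536], [0.4029, -0.3643], [0.3972, -0.3151]]
  c [ 0.4492 -0.334 ] sides [0.0508 0.0993 0.0494 0.0988] yaw [ -82.8 -173.8   96.5    7. ]
cas [[0.6007, 0.1784], [0.591, -0.1521], [0.4247, -0.1461], [0.4355, 0.1826]]
  c [0.5129 0.0157] sides [0.3307 0.1664 0.3289 0.1652] yaw [-91.7 177.9  88.1  -1.5]
holder [[0.5172, 0.3854], [0.5254, 0.325], [0.4615, 0.3179], [0.4547, 0.3808]]
  c [0.4897 0.3523] sides [0.0609 0.0643 0.0633 0.0627] yaw [ -82.2 -173.6   96.2    4.1]
grip [[0.5116, 0.3768], [0.4979, 0.3239], [0.4691, 0.3311], [0.4833, 0.3833]]
  c [0.4905 0.3538] sides [0.0548 0.0297 0.0541 0.029 ] yaw [-104.6  165.8   74.7  -12.8]
[0.49019106 0.35424166 0.135     ] [0.49250609 0.35321314 0.06      ]
hinge [[0.606, 0.1664], [0.5986, -0.1402]]
  c [0.6023 0.0131] sides [0.3066 0.3066] yaw [-91.4  88.6]
```

```bash
cat > plan.py <<'E'
# python3 plan.py x,y,z,yaw ... : tool-axis shift (mm) and turn (deg) for consecutive calls; keeps commanded pose in cmd.json
import sys,json,os,numpy as np
from h import *
c=json.load(open('cmd.json')) if os.path.exists('cmd.json') else [.161,.655,.246,-13.8]
o=st(); print('cmd was',np.round(c,4), 'err mm',((np.array(o['tool_pos'])-c[:3])*1e3).round(1))
for a in sys.argv[1:]:
    t=[float(v) for v in a.split(',')]
    y=np.radians(c[3]); M=np.array([[np.cos(y),np.sin(y),0],[np.sin(y),-np.cos(y),0],[0,0,-1]])
    s=(M.T@(np.array(t[:3])-c[:3])*1e3).round(1); s=np.where(abs(s)>30,s.round(0),s)
    rz=round(-((t[3]-c[3]+180)%360-180),1)
    n=max(np.linalg.norm(s)/41.7,abs(rz)/7.16)
    print(s.tolist(),[0,0,rz],'rows',round(n,1))
    c=list(np.array(c[:3])+M@s/1e3)+[c[3]-rz]
json.dump([float(v) for v in c],open('cmd.json','w'))
E
python3 plan.py .45,.45,.30,-60 .5,.05,.30,-120 .574,-.32,.20,-181
```

```text
{'clock': 0.15, 'joint_pos': [92.711, 20.583, 0.646, -0.013, -70.135, -16.508], 'tool_pos': [0.161, 0.655, 0.245], 'orientation': [179.927, -0.009, -13.801], 'force': [-0.492, 1.033, 0.425], 'opening': 0.088, 'gripper_force': 0.0}
cmd was [  0.161   0.655   0.246 -13.8  ] err mm [-0.1  0.2 -1.2]
[330.0, 130.0, -54.0] [0, 0, 46.2] rows 8.6
[371.0, 157.0, 0.0] [0, 0, 60.0] rows 9.7
[284.0, -249.0, 100.0] [0, 0, 61.0] rows 9.4
```

Emit:
move_arm(motion=[[[330,130,-54],[0,0,46.2],0],[[330,130,-54],[0,0,46.2],0],[[330,130,-54],[0,0,46.2],0],[[330,130,-54],[0,0,46.2],0],[[330,130,-54],[0,0,46.2],0],[[330,130,-54],[0,0,46.2],0],[[330,130,-54],[0,0,46.2],0],[[330,130,-54],[0,0,46.2],0],[[330,130,-54],[0,0,46.2],0],[[330,130,-54],[0,0,46.2],0]])

```text
clock: 0.98
tool_pos: [0.4541, 0.4476, 0.3003]
orientation: [-179.9, -0.0, -60.2]
force: [0.3, 0.7, 0.2]
opening: 0.0875
gripper_force: 0.0
```

Emit:
move_arm(motion=[[[371,157,0],[0,0,60],0],[[371,157,0],[0,0,60],0],[[371,157,0],[0,0,60],0],[[371,157,0],[0,0,60],0],[[371,157,0],[0,0,60],0],[[371,157,0],[0,0,60],0],[[371,157,0],[0,0,60],0],[[371,157,0],[0,0,60],0],[[371,157,0],[0,0,60],0],[[371,157,0],[0,0,60],0]])

```text
clock: 1.82
tool_pos: [0.4994, 0.048, 0.2997]
orientation: [-180.0, 0.0, -120.2]
force: [0.7, 0.3, -0.6]
opening: 0.0877
gripper_force: 0.0
```

Emit:
move_arm(motion=[[[284,-249,100],[0,0,61],0],[[284,-249,100],[0,0,61],0],[[284,-249,100],[0,0,61],0],[[284,-249,100],[0,0,61],0],[[284,-249,100],[0,0,61],0],[[284,-249,100],[0,0,61],0],[[284,-249,100],[0,0,61],0],[[284,-249,100],[0,0,61],0],[[284,-249,100],[0,0,61],0],[[284,-249,100],[0,0,61],0]])

```text
clock: 2.65
tool_pos: [0.5731, -0.3235, 0.1967]
orientation: [180.0, -0.2, 178.6]
force: [0.4, 0.4, 0.9]
opening: 0.0874
gripper_force: 0.0
```

```bash
python3 - <<'E'
from h import *
st(); s=snap('wrist','w1.png'); cv2.imwrite('pics/w1b.png',cv2.resize(s['color'],(800,600),interpolation=cv2.INTER_CUBIC))
E
```

```text
{'clock': 2.65, 'joint_pos': [-12.496, 20.924, -5.322, 0.013, -63.934, -78.897], 'tool_pos': [0.573, -0.324, 0.197], 'orientation': [179.977, -0.179, 178.613], 'force': [0.364, 0.365, 0.87], 'opening': 0.087, 'gripper_force': 0.0}
```

View pics/w1b.png

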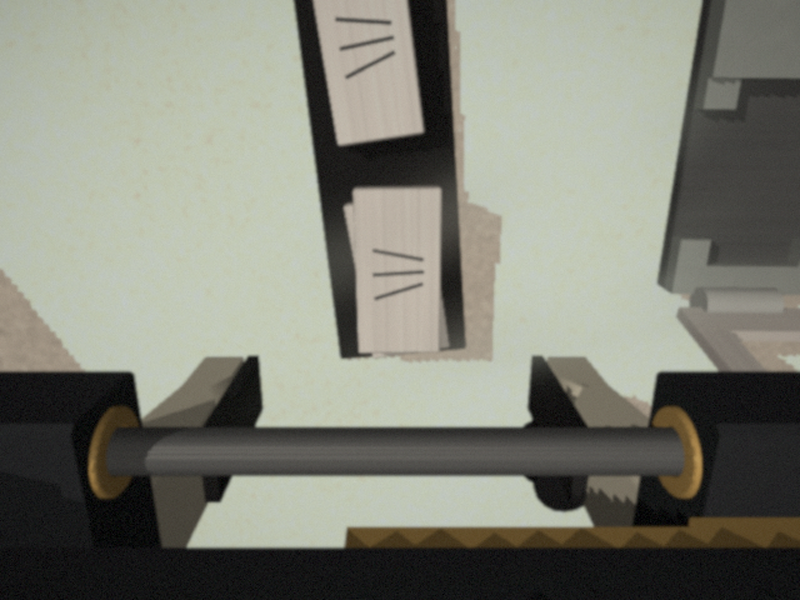

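The top plate of the far stack has corners at (355,187), (441,186), (440,351) and (358,353). The lower plate sticks out slightly. I'll check these against the top camera.

```bash
python3 - <<'E'
from h import *
s=load('wrist')
P=np.array([ray(s,u*.8,v*.8,.034)[:2] for u,v in [(355,187),(441,186),(440,351),(358,353)]])
print(P.round(4),P.mean(0)); e=np.roll(P,-1,0)-P; print(np.linalg.norm(e,axis=1),np.degrees(np.arctan2(e[:,1],e[:,0])))
E
python3 plan.py .5745,-.320,.0422,-181 
```

```text
[[ 0.5248 -0.3445]
 [ 0.5255 -0.2966]
 [ 0.6253 -0.2971]
 [ 0.6253 -0.3474]] [ 0.57521532 -0.32142705]
[0.04793531 0.09979412 0.05025515 0.10054704] [ 89.23913207  -0.30351744 -89.91187077 178.37422885]
{'clock': 2.7, 'joint_pos': [-12.538, 20.993, -5.302, 0.024, -63.94, -78.707], 'tool_pos': [0.573, -0.324, 0.196], 'orientation': [179.975, -0.234, 178.766], 'force': [1.438, -1.321, 0.577], 'opening': 0.088, 'gripper_force': 0.0}
cmd was [   0.5736   -0.3202    0.2    -181.    ] err mm [-0.6 -3.8 -3.9]
[-0.9, 0.2, 158.0] [0, 0, -0.0] rows 3.8
```

Emit:
move_arm(motion=[[[-1,0,40],[0,0,0],0],[[-1,0,80],[0,0,0],0],[[-1,0,110],[0,0,0],0],[[-1,0,120],[0,0,0],0],[[-1,0,120],[0,0,0],0],[[-1,0,120],[0,0,0],0]])

```text
clock: 3.2
tool_pos: [0.5754, -0.3196, 0.0804]
orientation: [-180.0, 0.0, 179.1]
force: [-0.4, 0.1, 0.4]
opening: 0.0875
gripper_force: 0.0
```

Emit:
move_arm(motion=[[[0,1,20],[0,0,0],0],[[0,1,38],[0,0,0],0],[[0,1,38],[0,0,0],0],[[0,1,38],[0,0,0],0],[[0,1,38],[0,0,0],1],[[0,1,38],[0,0,0],1],[[0,1,38],[0,0,0],1],[[0,1,38],[0,0,0],1],[[0,1,38],[0,0,0],1],[[0,1,38],[0,0,0],1]])

```text
clock: 4.03
tool_pos: [0.5748, -0.3189, 0.042]
orientation: [-180.0, 0.0, 179.0]
force: [0.0, -1.5, 0.3]
opening: 0.0531
gripper_force: 0.8
```

Emit:
move_arm(motion=[[[0,0,-10],[0,0,0],1],[[0,0,-30],[0,0,0],1],[[0,0,-60],[0,0,0],1],[[0,0,-90],[0,0,0],1],[[0,0,-120],[0,0,0],1],[[0,0,-120],[0,0,0],1]])

```text
clock: 4.53
tool_pos: [0.5776, -0.32, 0.1692]
orientation: [-179.8, 0.5, 179.1]
force: [1.6, -0.9, -1.5]
opening: 0.0497
gripper_force: 30.0
```

```bash
echo '[0.5746,-0.3190,0.162,-181]' > cmd.json; python3 plan.py .52,.0,.162,-181.7 .5356,.135,.162,-181.7 .5356,.135,.11,-181.7
```

```text
{'clock': 4.533, 'joint_pos': [-12.043, 21.953, -7.645, 0.127, -59.854, -78.955], 'tool_pos': [0.578, -0.32, 0.169], 'orientation': [-179.787, 0.517, 179.066], 'force': [1.623, -0.855, -1.53], 'opening': 0.05, 'gripper_force': 29.98}
cmd was [ 5.746e-01 -3.190e-01  1.620e-01 -1.810e+02] err mm [ 3.  -1.   7.2]
[60.0, 318.0, 0.0] [0, 0, 0.7] rows 7.8
[-11.4, 135.0, 0.0] [0, 0, -0.0] rows 3.2
[-0.0, 0.4, 52.0] [0, 0, -0.0] rows 1.2
```

Emit:
move_arm(motion=[[[60,318,0],[0,0,0.7],1],[[60,318,0],[0,0,0.7],1],[[60,318,0],[0,0,0.7],1],[[60,318,0],[0,0,0.7],1],[[60,318,0],[0,0,0.7],1],[[60,318,0],[0,0,0.7],1],[[60,318,0],[0,0,0.7],1],[[60,318,0],[0,0,0.7],1]])

```text
clock: 5.2
tool_pos: [0.5192, 0.0027, 0.1621]
orientation: [180.0, 0.0, 178.3]
force: [0.2, 0.3, -1.4]
opening: 0.0497
gripper_force: 30.0
```

Emit:
move_arm(motion=[[[-11.4,135,0],[0,0,0],1],[[-11.4,135,0],[0,0,0],1],[[-11.4,135,0],[0,0,0],1],[[-11.4,135,0],[0,0,0],1],[[-11.4,135,0],[0,0,0],1]])

```text
clock: 5.62
tool_pos: [0.5359, 0.1381, 0.1617]
orientation: [180.0, 0.0, 178.5]
force: [0.1, -0.4, -1.9]
opening: 0.0497
gripper_force: 30.0
```

Emit:
move_arm(motion=[[[0,0.4,20],[0,0,0],1],[[0,0.4,40],[0,0,0],1],[[0,0.4,52],[0,0,0],1],[[0,0.4,52],[0,0,0],1],[[0,0.4,52],[0,0,0],1]])

```text
clock: 6.03
tool_pos: [0.5352, 0.1344, 0.1094]
orientation: [-179.9, -0.1, 178.3]
force: [0.5, 0.4, -1.8]
opening: 0.0495
gripper_force: 30.0
```

```bash
python3 - <<'E'
from h import *
st(); s=snap('wrist','w2.png'); cv2.imwrite('pics/w2b.png',cv2.resize(s['color'],(800,600),interpolation=cv2.INTER_CUBIC))
C=np.array([.532,.015]);y=np.radians(-1.7);M=np.array([[np.cos(y),-np.sin(y)],[np.sin(y),np.cos(y)]])
for p,z in [((-.102,.166),.022),((-.102,-.166),.022),((-.053,.092),.022),((-.053,.148),.022),((-.037,.092),.022),((-.053,.068),.022),((-.037,.068),.022),((-.053,.012),.022),((-.037,.012),.022)]:
    print(p,(proj(s,[*(C+M@p),z])/.8).round(0))
E
```

```text
{'clock': 6.033, 'joint_pos': [34.437, 16.5, -25.004, 0.009, -48.598, -126.168], 'tool_pos': [0.535, 0.134, 0.109], 'orientation': [-179.935, -0.078, 178.275], 'force': [0.477, 0.376, -1.757], 'opening': 0.049, 'gripper_force': 29.98}
(-0.102, 0.166) [514.  69.]
(-0.102, -0.166) [-330.   70.]
(-0.053, 0.092) [330. 195.]
(-0.053, 0.148) [463. 195.]
(-0.037, 0.092) [331. 232.]
(-0.053, 0.068) [273. 195.]
(-0.037, 0.068) [275. 232.]
(-0.053, 0.012) [140. 195.]
(-0.037, 0.012) [145. 233.]
```

View pics/w2b.png

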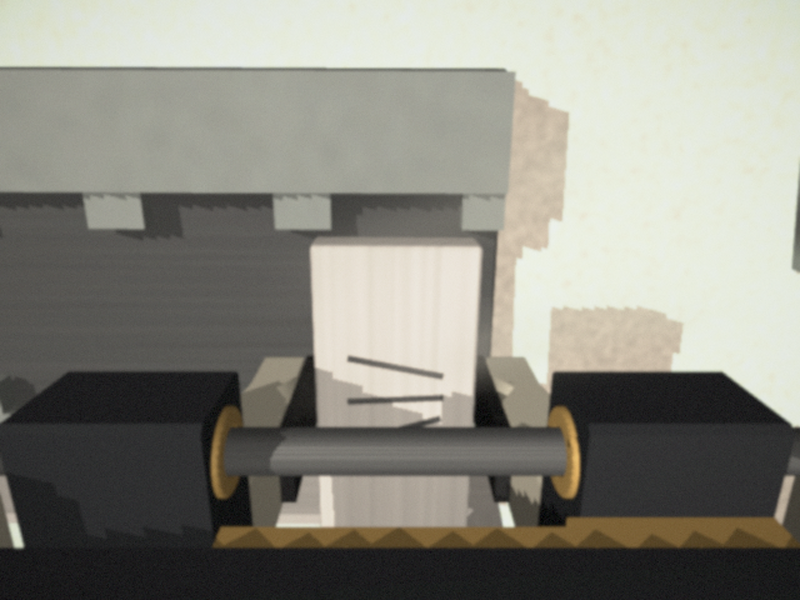

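```bash
python3 - <<'E'
from h import *
s=load('wrist'); print(s['cam_to_world'][:3,3])
for z in(.100,.102,.104): print([ray(s,u*.8,v*.8,z)[:2].round(4) for u,v in[(313,246),(480,246)]])
E
```

```text
[0.45386458 0.1368782  0.24840755]
[array([0.4864, 0.1126]), array([0.4878, 0.1599])]
[array([0.4859, 0.1129]), array([0.4873, 0.1595])]
[array([0.4855, 0.1132]), array([0.4869, 0.1592])]
```

Emit:
move_arm(motion=[[[0.8,0,20],[0,0,0],1],[[0.8,0,40],[0,0,0],1],[[0.8,0,55],[0,0,0],1],[[0.8,0,63],[0,0,0],1],[[0.8,0,68],[0,0,0],1],[[0.8,0,72],[0,0,0],1],[[0.8,0,75],[0,0,0],1],[[0.8,0,75],[0,0,0],1]])

```text
clock: 6.75
tool_pos: [0.5354, 0.1354, 0.0361]
orientation: [180.0, 0.1, 178.3]
force: [-1.9, -1.6, 5.5]
opening: 0.0494
gripper_force: 30.0
```

Emit:
move_arm(motion=[[[0,0,0.5],[0,0,0],1],[[0,0,0.5],[0,0,0],1],[[0,0,0.5],[0,0,0],0.3],[[0,0,0.5],[0,0,0],0.3],[[0,0,0.5],[0,0,0],0.3],[[0,0,0.5],[0,0,0],0.3]])

```text
clock: 7.25
tool_pos: [0.5353, 0.1356, 0.0345]
orientation: [180.0, 0.1, 178.3]
force: [0.3, -0.1, -0.3]
opening: 0.0609
gripper_force: 0.0
```

Emit:
move_arm(motion=[[[0,0,-10],[0,0,0],0.3],[[0,0,-40],[0,0,0],0.3],[[0,0,-80],[0,0,0],0],[[0,0,-120],[0,0,0],0],[[0,0,-125],[0,0,0],0],[[0,0,-125],[0,0,0],0]])

```text
clock: 7.75
tool_pos: [0.5367, 0.1363, 0.1636]
orientation: [179.8, 0.4, 178.3]
force: [0.1, -0.1, -0.9]
opening: 0.0828
gripper_force: 0.0
```

```bash
python3 - <<'E'
from h import *
st(); s=snap('wrist'); t=snap('top')
o=np.zeros((600,800,3),np.uint8)
o[:300,:400]=cv2.resize(s['color'],(400,300),interpolation=cv2.INTER_AREA)
o[:300,400:]=cv2.resize(t['color'][205:355,360:560],(400,300),interpolation=cv2.INTER_CUBIC)
o[300:,:]=cv2.resize(t['color'][195:345,210:410],(800,600),interpolation=cv2.INTER_CUBIC)[150:450]
cv2.imwrite('pics/p1.png',o)
E
```

```text
{'clock': 7.75, 'joint_pos': [34.543, 12.934, -21.578, 0.049, -55.063, -126.24], 'tool_pos': [0.537, 0.136, 0.164], 'orientation': [179.781, 0.366, 178.331], 'force': [0.122, -0.068, -0.938], 'opening': 0.083, 'gripper_force': 0.0}
```

View pics/p1.png

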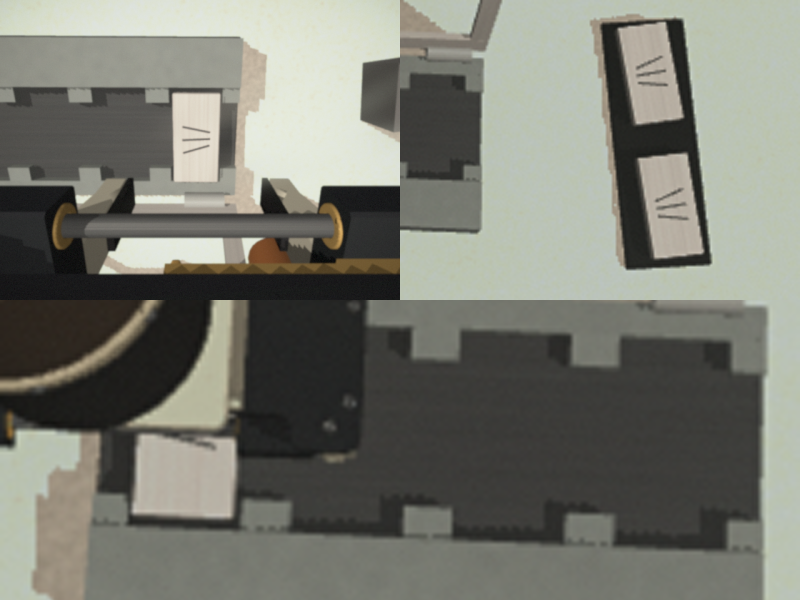

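The first plate lies between the stubs of the +y pocket. The remaining far plate has crop corners at (617,27), (664,20), (684,118) and (636,126). The near plate is unchanged.

```bash
python3 - <<'E'
from h import *
s=load('top')
for pts in [[(617,27),(664,20),(684,118),(636,126)],[(638,160),(687,152),(705,255),(654,260)]]:
    P=np.array([ray(s,360+(u-400)/2,205+v/2,.020)[:2] for u,v in pts]); e=np.roll(P,-1,0)-P
    print(P.round(4).tolist(),P.mean(0).round(4),np.linalg.norm(e,axis=1).round(4),np.degrees(np.arctan2(e[:,1],e[:,0])).round(1))
E
echo '[0.5348,0.1354,0.1595,-181.7]' > cmd.json; python3 plan.py .50,-.02,.16,-177 .57,-.321,.12,-172
```

```text
[[0.6283, -0.2892], [0.6359, -0.3373], [0.5359, -0.3526], [0.5275, -0.3043]] [ 0.5819 -0.3208] [0.0486 0.1012 0.049  0.1019] [ -80.9 -171.3   99.9    8.5]
[[0.4936, -0.3048], [0.5019, -0.3538], [0.4012, -0.3664], [0.396, -0.3163]] [ 0.4482 -0.3353] [0.0497 0.1015 0.0503 0.0982] [ -80.4 -172.9   95.9    6.7]
{'clock': 7.85, 'joint_pos': [34.544, 13.158, -21.816, -0.016, -54.956, -126.238], 'tool_pos': [0.535, 0.135, 0.16], 'orientation': [179.948, 0.05, 178.297], 'force': [-0.485, -0.472, 0.588], 'opening': 0.087, 'gripper_force': 0.0}
cmd was [ 5.348e-01  1.354e-01  1.595e-01 -1.817e+02] err mm [-0.  -0.   0.3]
[30.0, -156.0, -0.5] [0, 0, -4.7] rows 3.8
[-54.0, -305.0, 40.0] [0, 0, -5.0] rows 7.5
```

```bash
echo '[0.5348,0.1354,0.1595,-181.7]' > cmd.json; python3 plan.py .50,-.02,.16,-177 .5815,-.321,.10,-171
```

```text
{'clock': 7.85, 'joint_pos': [34.544, 13.158, -21.816, -0.016, -54.956, -126.238], 'tool_pos': [0.535, 0.135, 0.16], 'orientation': [179.948, 0.05, 178.297], 'force': [-0.485, -0.472, 0.588], 'opening': 0.087, 'gripper_force': 0.0}
cmd was [ 5.348e-01  1.354e-01  1.595e-01 -1.817e+02] err mm [-0.  -0.   0.3]
[30.0, -156.0, -0.5] [0, 0, -4.7] rows 3.8
[-65.0, -305.0, 60.0] [0, 0, -6.0] rows 7.6
```

Emit:
move_arm(motion=[[[30,-156,-0.5],[0,0,-4.7],0],[[30,-156,-0.5],[0,0,-4.7],0],[[30,-156,-0.5],[0,0,-4.7],0],[[30,-156,-0.5],[0,0,-4.7],0]])

```text
clock: 8.18
tool_pos: [0.4982, -0.0219, 0.1583]
orientation: [-180.0, -0.2, -177.0]
force: [0.7, -0.0, -0.2]
opening: 0.0877
gripper_force: 0.0
```

Emit:
move_arm(motion=[[[-65,-305,60],[0,0,-6],0],[[-65,-305,60],[0,0,-6],0],[[-65,-305,60],[0,0,-6],0],[[-65,-305,60],[0,0,-6],0],[[-65,-305,60],[0,0,-6],0],[[-65,-305,60],[0,0,-6],0],[[-65,-305,60],[0,0,-6],0],[[-65,-305,60],[0,0,-6],0],[[-65,-305,60],[0,0,-6],0],[[-65,-305,60],[0,0,-6],0]])

```text
clock: 9.02
tool_pos: [0.5795, -0.3223, 0.0966]
orientation: [179.9, -0.2, -171.2]
force: [-0.5, 0.6, -0.6]
opening: 0.0873
gripper_force: 0.0
```

Emit:
move_arm(motion=[[[0,0,30],[0,0,0],0],[[0,0,55],[0,0,0],0],[[0,0,68],[0,0,0],0],[[0,0,72],[0,0,0],0],[[0,0,72],[0,0,0],1],[[0,0,72],[0,0,0],1],[[0,0,72],[0,0,0],1],[[0,0,72],[0,0,0],1],[[0,0,72],[0,0,0],1],[[0,0,72],[0,0,0],1]])

```text
clock: 9.85
tool_pos: [0.5814, -0.3209, 0.0281]
orientation: [-180.0, 0.0, -171.0]
force: [1.4, -0.4, 0.6]
opening: 0.0533
gripper_force: 0.0
```

Emit:
move_arm(motion=[[[0,0,0],[0,0,0],1],[[0,0,0],[0,0,0],1],[[0,0,-10],[0,0,0],1],[[0,0,-40],[0,0,0],1],[[0,0,-75],[0,0,0],1],[[0,0,-105],[0,0,0],1],[[0,0,-112],[0,0,0],1],[[0,0,-112],[0,0,0],1]])

```text
clock: 10.52
tool_pos: [0.5826, -0.3214, 0.1433]
orientation: [-179.9, 0.3, -171.0]
force: [0.2, -0.0, -1.9]
opening: 0.0498
gripper_force: 30.0
```

```bash
python3 - <<'E'
import json;c=json.load(open('cmd.json'));c[2]-=.072-.112;json.dump(c,open('cmd.json','w'))
from h import *
s=snap('wrist')
E
python3 plan.py .515,-.15,.14,-179 .5305,-.025,.11,-181.7
```

```text
{'clock': 10.567, 'joint_pos': [-12.116, 23.913, -8.548, -0.026, -57.412, -68.883], 'tool_pos': [0.581, -0.321, 0.141], 'orientation': [-179.975, 0.127, -171.013], 'force': [-0.505, -0.054, -2.583], 'opening': 0.049, 'gripper_force': 29.953}
cmd was [ 5.811e-01 -3.208e-01  1.400e-01 -1.710e+02] err mm [ 0.3 -0.   0.8]
[38.0, 179.0, 0.0] [0, 0, 8.0] rows 4.4
[-17.2, 125.0, 30.0] [0, 0, 2.7] rows 3.1
```

Emit:
move_arm(motion=[[[38,179,0],[0,0,8],1],[[38,179,0],[0,0,8],1],[[38,179,0],[0,0,8],1],[[38,179,0],[0,0,8],1],[[38,179,0],[0,0,8],1]])

```text
clock: 10.98
tool_pos: [0.5119, -0.1469, 0.1376]
orientation: [179.9, -0.2, -179.0]
force: [-1.5, 0.5, -1.9]
opening: 0.0495
gripper_force: 30.0
```

Emit:
move_arm(motion=[[[-17.2,125,30],[0,0,2.7],1],[[-17.2,125,30],[0,0,2.7],1],[[-17.2,125,30],[0,0,2.7],1],[[-17.2,125,30],[0,0,2.7],1],[[-17.2,125,30],[0,0,2.7],1],[[-17.2,125,30],[0,0,2.7],1]])

```text
clock: 11.48
tool_pos: [0.5295, -0.0246, 0.1081]
orientation: [-179.9, -0.2, 178.4]
force: [-0.2, -0.5, -1.3]
opening: 0.05
gripper_force: 30.0
```

```bash
python3 - <<'E'
from h import *
a=cv2.imread('pics/w2.png').astype(int).mean(2); st(); b=snap('wrist','w3.png')['color'].astype(int).mean(2)
for i in(a,b):
    print(i[140:210:2,300:335].mean(1).round().astype(int).tolist()); r=i[205:215].mean(0); print(r[230:270:2].round().astype(int).tolist(), r[370:400:2].round().astype(int).tolist())
E
```

```text
{'clock': 11.483, 'joint_pos': [18.541, 14.791, -27.717, -0.018, -47.677, -110.149], 'tool_pos': [0.529, -0.025, 0.108], 'orientation': [-179.949, -0.179, 178.38], 'force': [-0.215, -0.466, -1.276], 'opening': 0.05, 'gripper_force': 29.953}
[158, 159, 159, 159, 159, 159, 158, 130, 81, 73, 74, 76, 78, 86, 94, 98, 99, 100, 102, 103, 104, 104, 105, 106, 110, 130, 140, 143, 172, 210, 218, 220, 221, 221, 222]
[93, 94, 94, 94, 95, 95, 96, 96, 101, 152, 206, 215, 216, 217, 219, 221, 220, 218, 218, 219] [224, 225, 225, 226, 227, 227, 219, 174, 109, 93, 93, 92, 86, 117, 186]
[158, 159, 159, 158, 159, 159, 159, 156, 114, 75, 74, 76, 77, 81, 91, 99, 101, 101, 101, 103, 105, 105, 106, 106, 109, 128, 140, 143, 160, 204, 217, 220, 221, 221, 221]
[91, 92, 93, 93, 94, 94, 94, 95, 103, 174, 212, 216, 217, 217, 221, 220, 220, 218, 219, 220] [225, 224, 224, 225, 226, 226, 226, 215, 165, 102, 90, 90, 90, 90, 90]
```

Emit:
move_arm(motion=[[[0,0,20],[0,0,0],1],[[0,0,40],[0,0,0],1],[[0,0,55],[0,0,0],1],[[0,0,63],[0,0,0],1],[[0,0,68],[0,0,0],1],[[0,0,72],[0,0,0],1],[[0,0,75],[0,0,0],1],[[0,0,75.5],[0,0,0],1],[[0,0,75.5],[0,0,0],1]])

```text
clock: 12.28
tool_pos: [0.5302, -0.0251, 0.0342]
orientation: [-180.0, -0.0, 178.3]
force: [-2.5, -0.7, -1.3]
opening: 0.0499
gripper_force: 30.0
```

Emit:
move_arm(motion=[[[0,0,0.5],[0,0,0],0.3],[[0,0,0.5],[0,0,0],0.3],[[0,0,0.5],[0,0,0],0.3],[[0,0,0.5],[0,0,0],0.3],[[0,0,0.5],[0,0,0],0.3]])

```text
clock: 12.7
tool_pos: [0.5311, -0.0246, 0.0339]
orientation: [180.0, 0.1, 178.3]
force: [-0.4, 0.5, 0.6]
opening: 0.061
gripper_force: 0.0
```

Emit:
move_arm(motion=[[[0,0,-10],[0,0,0],0.3],[[0,0,-40],[0,0,0],0.3],[[0,0,-80],[0,0,0],0],[[0,0,-120],[0,0,0],0],[[0,0,-125],[0,0,0],0],[[0,0,-125],[0,0,0],0]])

```text
clock: 13.2
tool_pos: [0.5327, -0.0243, 0.1631]
orientation: [179.9, 0.4, 178.3]
force: [0.5, 0.1, -0.3]
opening: 0.0824
gripper_force: 0.0
```

```bash
python3 - <<'E'
import json;c=json.load(open('cmd.json'));c[2]-=.076-.125;json.dump(c,open('cmd.json','w'))
from h import *
s=snap('wrist'); t=snap('top')
o=np.zeros((600,800,3),np.uint8)
o[:300,:400]=cv2.resize(s['color'],(400,300),interpolation=cv2.INTER_AREA)
o[:300,400:]=cv2.resize(t['color'][205:355,360:560],(400,300),interpolation=cv2.INTER_CUBIC)
o[300:,:]=cv2.resize(t['color'][195:345,210:410],(800,600),interpolation=cv2.INTER_CUBIC)[150:450]
cv2.imwrite('pics/p2.png',o)
E
python3 plan.py .45,-.20,.16,-177 .449,-.335,.10,-173.5
```

```text
{'clock': 13.3, 'joint_pos': [18.494, 11.318, -24.33, -0.018, -54.261, -110.191], 'tool_pos': [0.531, -0.025, 0.159], 'orientation': [179.955, 0.08, 178.293], 'force': [0.019, 0.807, 0.089], 'opening': 0.086, 'gripper_force': 0.0}
cmd was [ 5.305e-01 -2.470e-02  1.590e-01 -1.817e+02] err mm [ 0.  -0.   0.4]
[75.0, -178.0, -1.0] [0, 0, -4.7] rows 4.6
[8.3, -134.0, 60.0] [0, 0, -3.5] rows 3.5
```

View pics/p2.png

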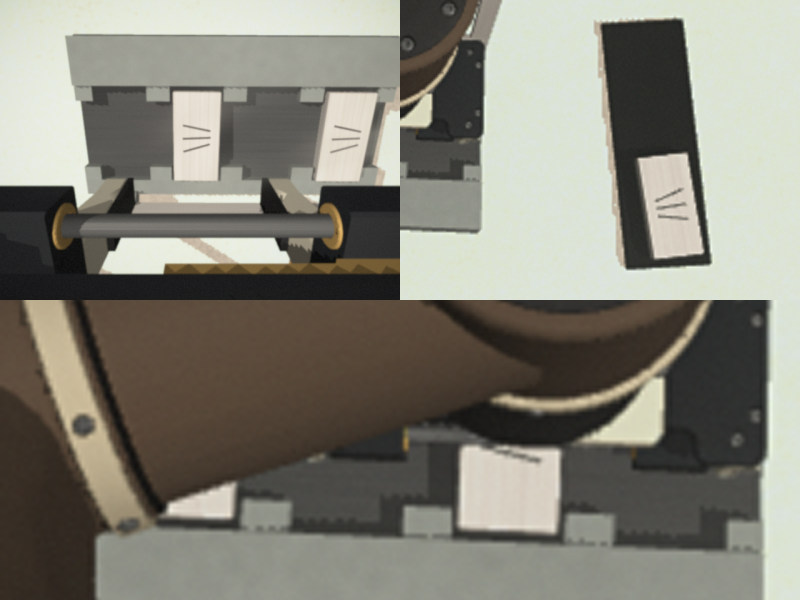

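Both plates are in their pockets, and the third is still at its original place on the mat.

Emit:
move_arm(motion=[[[75,-178,-1],[0,0,-4.7],0],[[75,-178,-1],[0,0,-4.7],0],[[75,-178,-1],[0,0,-4.7],0],[[75,-178,-1],[0,0,-4.7],0],[[75,-178,-1],[0,0,-4.7],0]])

```text
clock: 13.72
tool_pos: [0.4476, -0.2025, 0.1584]
orientation: [180.0, -0.2, -177.0]
force: [0.2, -1.6, -0.2]
opening: 0.0873
gripper_force: 0.0
```

Emit:
move_arm(motion=[[[8.3,-134,60],[0,0,-3.5],0],[[8.3,-134,60],[0,0,-3.5],0],[[8.3,-134,60],[0,0,-3.5],0],[[8.3,-134,60],[0,0,-3.5],0],[[8.3,-134,60],[0,0,-3.5],0],[[8.3,-134,60],[0,0,-3.5],0]])

```text
clock: 14.22
tool_pos: [0.4473, -0.3353, 0.0973]
orientation: [179.9, -0.2, -173.7]
force: [-0.4, 0.8, 0.6]
opening: 0.0874
gripper_force: 0.0
```

Emit:
move_arm(motion=[[[0,0,30],[0,0,0],0],[[0,0,55],[0,0,0],0],[[0,0,68],[0,0,0],0],[[0,0,72],[0,0,0],0],[[0,0,72],[0,0,0],1],[[0,0,72],[0,0,0],1],[[0,0,72],[0,0,0],1],[[0,0,72],[0,0,0],1],[[0,0,72],[0,0,0],1],[[0,0,72],[0,0,0],1]])

```text
clock: 15.05
tool_pos: [0.4494, -0.3348, 0.0283]
orientation: [-180.0, 0.1, -173.5]
force: [-1.1, -0.5, 0.6]
opening: 0.0535
gripper_force: 0.0
```

Emit:
move_arm(motion=[[[0,0,0],[0,0,0],1],[[0,0,0],[0,0,0],1],[[0,0,-10],[0,0,0],1],[[0,0,-40],[0,0,0],1],[[0,0,-75],[0,0,0],1],[[0,0,-105],[0,0,0],1],[[0,0,-112],[0,0,0],1],[[0,0,-112],[0,0,0],1]])

```text
clock: 15.72
tool_pos: [0.4504, -0.3352, 0.1427]
orientation: [-179.9, 0.3, -173.5]
force: [0.4, -0.4, -2.6]
opening: 0.0496
gripper_force: 30.0
```

```bash
python3 - <<'E'
import json;c=json.load(open('cmd.json'));c[2]-=.072-.112;json.dump(c,open('cmd.json','w'))
E
python3 plan.py .49,-.2,.14,-179 .5281,-.105,.11,-181.7
```

```text
{'clock': 15.717, 'joint_pos': [-16.677, 14.931, -21.972, 0.017, -52.791, -66.822], 'tool_pos': [0.45, -0.335, 0.143], 'orientation': [-179.866, 0.277, -173.488], 'force': [0.367, -0.396, -2.634], 'opening': 0.05, 'gripper_force': 29.999}
cmd was [ 4.490e-01 -3.346e-01  1.400e-01 -1.735e+02] err mm [ 1.4 -0.6  2.7]
[-56.0, 129.0, 0.0] [0, 0, 5.5] rows 3.4
[-40.0, 94.0, 30.0] [0, 0, 2.7] rows 2.6
```

Emit:
move_arm(motion=[[[-56,129,0],[0,0,5.5],1],[[-56,129,0],[0,0,5.5],1],[[-56,129,0],[0,0,5.5],1],[[-56,129,0],[0,0,5.5],1]])

```text
clock: 16.05
tool_pos: [0.4899, -0.1968, 0.1383]
orientation: [179.9, -0.1, -179.0]
force: [-0.2, -0.7, -2.2]
opening: 0.0496
gripper_force: 30.0
```

Emit:
move_arm(motion=[[[-40,94,30],[0,0,2.7],1],[[-40,94,30],[0,0,2.7],1],[[-40,94,30],[0,0,2.7],1],[[-40,94,30],[0,0,2.7],1],[[-40,94,30],[0,0,2.7],1],[[-40,94,30],[0,0,2.7],1],[[-40,94,30],[0,0,2.7],1]])

```text
clock: 16.63
tool_pos: [0.5278, -0.1062, 0.1091]
orientation: [-180.0, -0.1, 178.3]
force: [-0.2, 0.5, -1.9]
opening: 0.0496
gripper_force: 30.0
```

```bash
python3 - <<'E'
from h import *
st(); b=snap('wrist','w4.png')['color'].astype(int).mean(2)
for i in(b,):
    print(i[140:210:2,300:335].mean(1).round().astype(int).tolist()); r=i[205:215].mean(0); print(r[230:270:2].round().astype(int).tolist(), r[370:400:2].round().astype(int).tolist())
    r=i[163:180].mean(0); print(r[200:440:2].astype(int).tolist())
b=cv2.imread('pics/w3.png').astype(int).mean(2);r=b[163:180].mean(0); print(r[200:440:2].astype(int).tolist())
E
```

```text
{'clock': 16.633, 'joint_pos': [9.486, 15.362, -26.722, -0.008, -47.98, -101.228], 'tool_pos': [0.528, -0.106, 0.109], 'orientation': [-179.994, -0.063, 178.252], 'force': [-0.179, 0.526, -1.894], 'opening': 0.05, 'gripper_force': 29.999}
[156, 156, 156, 156, 156, 156, 146, 93, 73, 73, 74, 75, 78, 88, 96, 99, 99, 99, 101, 101, 102, 103, 103, 104, 122, 137, 140, 153, 197, 213, 217, 217, 218, 218, 218]
[231, 231, 231, 226, 159, 103, 102, 106, 158, 207, 214, 215, 216, 218, 219, 219, 217, 216, 217, 218] [220, 221, 222, 223, 224, 223, 213, 167, 104, 89, 88, 88, 88, 88, 88]
[232, 231, 231, 231, 231, 231, 231, 231, 231, 231, 231, 231, 231, 231, 231, 227, 182, 157, 157, 158, 157, 157, 158, 158, 158, 158, 158, 157, 158, 157, 157, 158, 149, 94, 69, 70, 70, 71, 71, 71, 72, 72, 73, 73, 74, 84, 90, 90, 90, 90, 90, 93, 93, 93, 92, 92, 95, 95, 95, 95, 95, 94, 94, 94, 97, 98, 97, 97, 96, 98, 100, 100, 100, 100, 100, 101, 102, 101, 101, 101, 101, 100, 100, 101, 105, 121, 152, 158, 158, 158, 157, 158, 158, 158, 159, 159, 159, 158, 159, 158, 159, 159, 158, 157, 159, 159, 160, 158, 125, 87, 97, 132, 159, 193, 205, 206, 208, 208, 207, 207]
[80, 82, 85, 84, 83, 82, 81, 81, 103, 149, 159, 159, 159, 159, 160, 160, 160, 160, 160, 161, 160, 161, 160, 159, 159, 159, 160, 160, 160, 161, 160, 129, 74, 69, 69, 70, 69, 70, 71, 71, 71, 72, 82, 89, 88, 88, 89, 88, 87, 87, 90, 91, 91, 91, 90, 91, 93, 94, 94, 94, 93, 95, 97, 96, 97, 96, 96, 96, 96, 97, 99, 99, 99, 98, 99, 101, 101, 101, 100, 100, 99, 99, 98, 105, 132, 158, 160, 161, 160, 160, 161, 161, 162, 161, 160, 160, 161, 160, 159, 159, 159, 158, 158, 159, 159, 160, 155, 115, 80, 77, 76, 75, 76, 74, 74, 77, 86, 87, 86, 85]
```

Emit:
move_arm(motion=[[[-0.5,0,20],[0,0,0],1],[[-0.5,0,40],[0,0,0],1],[[-0.5,0,55],[0,0,0],1],[[-0.5,0,63],[0,0,0],1],[[-0.5,0,68],[0,0,0],1],[[-0.5,0,72],[0,0,0],1],[[-0.5,0,75],[0,0,0],1],[[-0.5,0,76],[0,0,0],1],[[-0.5,0,76],[0,0,0],1]])

```text
clock: 17.43
tool_pos: [0.5282, -0.1059, 0.0342]
orientation: [-180.0, -0.1, 178.3]
force: [-5.2, -0.9, 2.7]
opening: 0.0499
gripper_force: 30.0
```

Emit:
move_arm(motion=[[[0,0,0],[0,0,0],0.3],[[0,0,0],[0,0,0],0.3],[[0,0,0],[0,0,0],0.3],[[0,0,0],[0,0,0],0.3],[[0,0,0],[0,0,0],0.3]])

```text
clock: 17.85
tool_pos: [0.5295, -0.1054, 0.0339]
orientation: [180.0, 0.1, 178.3]
force: [0.5, -0.6, -0.6]
opening: 0.0614
gripper_force: 0.0
```

Emit:
move_arm(motion=[[[0,0,-10],[0,0,0],0.3],[[0,0,-40],[0,0,0],0.3],[[0,0,-80],[0,0,0],0.3],[[0,0,-120],[0,0,0],0.7],[[0,0,-160],[0,0,0],1],[[0,0,-185],[0,0,0],1],[[0,0,-185],[0,0,0],1]])

```text
clock: 18.43
tool_pos: [0.532, -0.1057, 0.2261]
orientation: [180.0, 0.6, 178.4]
force: [0.9, -0.6, 0.9]
opening: 0.0402
gripper_force: 0.0
```

```bash
python3 - <<'E'
import json;c=json.load(open('cmd.json'));c[2]-=.076-.185;c[0]+=.0005;json.dump(c,open('cmd.json','w'))
E
python3 plan.py .42,-.08,.30,-181.7
```

```text
{'clock': 18.433, 'joint_pos': [9.548, 8.519, -18.274, 0.124, -62.579, -101.242], 'tool_pos': [0.532, -0.106, 0.226], 'orientation': [179.986, 0.637, 178.363], 'force': [0.895, -0.581, 0.911], 'opening': 0.04, 'gripper_force': 0.0}
cmd was [ 5.289e-01 -1.054e-01  2.190e-01 -1.817e+02] err mm [ 3.1 -0.3  7.1]
[110.0, 22.2, -81.0] [0, 0, -0.0] rows 3.3
```

Emit:
move_arm(motion=[[[110,22.2,-81],[0,0,0],1],[[110,22.2,-81],[0,0,0],1],[[110,22.2,-81],[0,0,0],1],[[110,22.2,-81],[0,0,0],1],[[110,22.2,-81],[0,0,0],1],[[110,22.2,-81],[0,0,0],1]])

```text
clock: 18.93
tool_pos: [0.4195, -0.0799, 0.301]
orientation: [179.9, 0.2, 178.4]
force: [0.5, -0.0, -0.6]
opening: 0.0022
gripper_force: 0.0
```

```bash
python3 - <<'E'
from h import *
st(); s=snap('scene'); t=snap('top'); w=snap('wrist')
o=np.zeros((600,800,3),np.uint8)
o[:300]=cv2.resize(s['color'][140:320,200:440],(800,600),interpolation=cv2.INTER_CUBIC)[40:340]
o[300:,:400]=cv2.resize(w['color'],(400,300),interpolation=cv2.INTER_AREA)
o[300:,400:]=cv2.resize(t['color'][165:315,220:420],(400,300),interpolation=cv2.INTER_CUBIC)
cv2.imwrite('pics/p3.png',o)
Cc=np.array([.5315,.015]);y=np.radians(-1.7);M=np.array([[np.cos(y),-np.sin(y)],[np.sin(y),np.cos(y)]])
for n,q in(('top',t),('scene',s)):
  for th in(1.6,1.65,1.7,1.75,1.8,1.85):
    f=lambda r,yy,d=0:proj(q,[*(Cc+M@np.array([.075-r*np.cos(th)+d*np.sin(th),yy])),.0285+r*np.sin(th)+d*np.cos(th)]).round(1)
    print(n,th,f(.193,0),f(.175,.166),f(.175,-.166))
q=t
for n,p,z in(('barrel',(277,160),.016),('jar',(212,175),.04),('loupe',(430,178),.03)): print(n,ray(q,*p,z))
E
```

```text
{'clock': 18.933, 'joint_pos': [15.905, -5.974, -23.175, -0.003, -72.594, -107.553], 'tool_pos': [0.419, -0.08, 0.301], 'orientation': [179.935, 0.194, 178.351], 'force': [0.486, -0.02, -0.589], 'opening': 0.002, 'gripper_force': 0.0}
top 1.6 [318.4 200.6] [220.3 200. ] [416.7 207.2]
top 1.65 [318.6 195.1] [220.8 195. ] [416.7 202.2]
top 1.7 [318.9 189.7] [221.2 190.2] [416.7 197.4]
top 1.75 [319.1 184.4] [221.7 185.5] [416.6 192.6]
top 1.8 [319.3 179.3] [222.3 180.9] [416.4 188. ]
top 1.85 [319.6 174.3] [222.9 176.5] [416.3 183.6]
scene 1.6 [337.2 184.2] [382.  133.8] [284.3 257.3]
scene 1.65 [342.  186.6] [386.  135.6] [288.8 259.8]
scene 1.7 [346.7 189.2] [390.  137.7] [293.3 262.4]
scene 1.75 [351.5 191.9] [394.  139.9] [297.7 265.2]
scene 1.8 [356.2 194.8] [398.  142.2] [302.2 268.1]
scene 1.85 [360.8 197.9] [401.9 144.7] [306.7 271.2]
barrel [0.74992825 0.10174874 0.016     ]
jar [0.70935582 0.2296239  0.04      ]
loupe [ 0.70973579 -0.21146845  0.03      ]
```

View pics/p3.png

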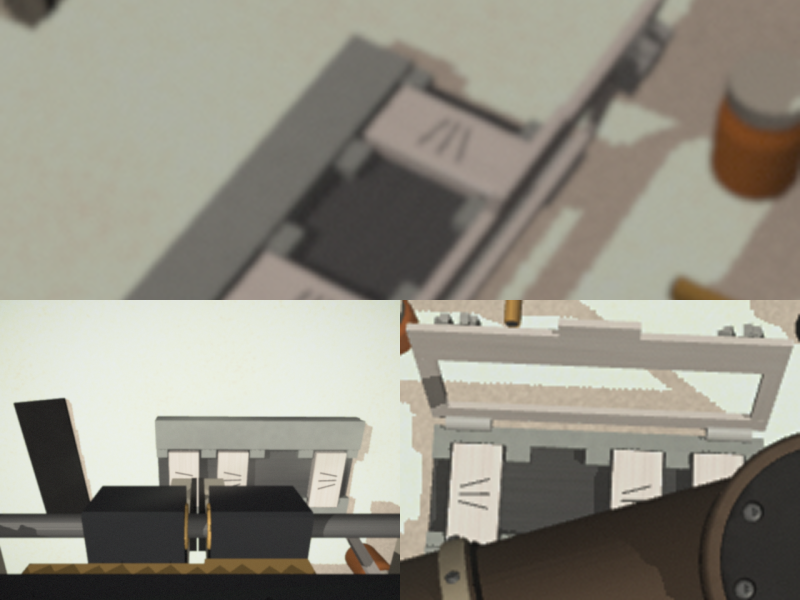

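```bash
python3 plan.py .60,-.03,.31,-181.7 .6964,.0101,.31,-181.7 .6964,.0101,.203,-181.7; python3 - <<'E'
import numpy as np
r=.165
for th in [1.57,1.45,1.33,1.2,1.08,.96,.84,.72,.6,.5,.4,.3,.22,.15,.08,.03,0]:
    xc=.075-r*np.cos(th)+.007*np.sin(th)+.0095; z=.0285+r*np.sin(th)+.007*np.cos(th)+.019
    print(th,round((.165-xc)*1e3,1),round((.203-z)*1e3,1))
E
```

```text
{'clock': 19.083, 'joint_pos': [15.844, -5.688, -23.196, -0.009, -72.57, -107.55], 'tool_pos': [0.42, -0.08, 0.299], 'orientation': [-179.985, -0.076, 178.291], 'force': [-0.197, -0.048, -0.162], 'opening': 0.0, 'gripper_force': 0.0}
cmd was [ 4.196e-01 -8.000e-02  3.000e-01 -1.817e+02] err mm [ 0.2 -0.2 -1.1]
[-179.0, 55.0, -10.0] [0, 0, -0.0] rows 4.5
[-95.0, 43.0, 0.0] [0, 0, -0.0] rows 2.5
[0.0, 0.3, 107.0] [0, 0, -0.0] rows 2.6
1.57 73.6 -9.5
1.45 93.4 -9.1
1.33 113.1 -6.4
1.2 133.8 -0.8
1.08 152.1 6.7
0.96 169.4 16.3
0.84 185.4 28.0
0.72 199.9 41.4
0.6 212.7 56.6
0.5 221.9 70.3
0.4 229.7 84.8
0.3 236.1 100.1
0.22 240.0 112.7
0.15 242.6 123.9
0.08 244.4 135.3
0.03 245.2 143.6
0 245.5 148.5
```

Emit:
move_arm(motion=[[[-179,55,-10],[0,0,0],1],[[-179,55,-10],[0,0,0],1],[[-179,55,-10],[0,0,0],1],[[-179,55,-10],[0,0,0],1],[[-179,55,-10],[0,0,0],1]])

```text
clock: 19.5
tool_pos: [0.6043, -0.0297, 0.3066]
orientation: [-179.9, -0.2, 178.3]
force: [-0.6, -0.3, 0.2]
opening: 0.0006
gripper_force: 0.0
```

Emit:
move_arm(motion=[[[-95,43,0],[0,0,0],1],[[-95,43,0],[0,0,0],1],[[-95,43,0],[0,0,0],1],[[-95,43,0],[0,0,0],1],[[-95,43,0],[0,0,0],1]])

```text
clock: 19.92
tool_pos: [0.6975, 0.0099, 0.3055]
orientation: [-179.9, -0.3, 178.3]
force: [-1.3, -0.2, -0.3]
opening: 0.0005
gripper_force: 0.0
```

Emit:
move_arm(motion=[[[0,0,30],[0,0,0],1],[[0,0,65],[0,0,0],1],[[0,0,95],[0,0,0],1],[[0,0,107],[0,0,0],1],[[0,0,107],[0,0,0],1],[[0,0,107],[0,0,0],1]])

```text
clock: 20.42
tool_pos: [0.6966, 0.0092, 0.2032]
orientation: [-179.9, -0.0, 178.3]
force: [0.2, -0.1, 0.2]
opening: 0.0002
gripper_force: 0.0
```

Emit:
move_arm(motion=[[[15,0,0],[0,0,0],1],[[30,0,-3],[0,0,0],1],[[45,0,-6],[0,0,0],1],[[60,0,-9],[0,0,0],1],[[74,0,-9],[0,0,0],1],[[93,0,-9],[0,0,0],1],[[113,0,-6],[0,0,0],1],[[134,0,-1],[0,0,0],1],[[152,0,7],[0,0,0],1],[[152,0,7],[0,0,0],1]])

```text
clock: 21.25
tool_pos: [0.5428, 0.0143, 0.1978]
orientation: [179.9, 0.2, 178.3]
force: [-0.6, -0.3, -0.2]
opening: 0.0003
gripper_force: 0.0
```

```bash
python3 - <<'E'
from h import *
st(); s=snap('scene'); cv2.imwrite('pics/f1.png',cv2.resize(s['color'][60:360,150:490],(680,600)))
E
```

```text
{'clock': 21.25, 'joint_pos': [22.176, 10.206, -20.101, -0.025, -59.503, -113.858], 'tool_pos': [0.543, 0.014, 0.198], 'orientation': [179.903, 0.166, 178.306], 'force': [-0.619, -0.289, -0.161], 'opening': 0.0, 'gripper_force': 0.0}
```

View pics/f1.png

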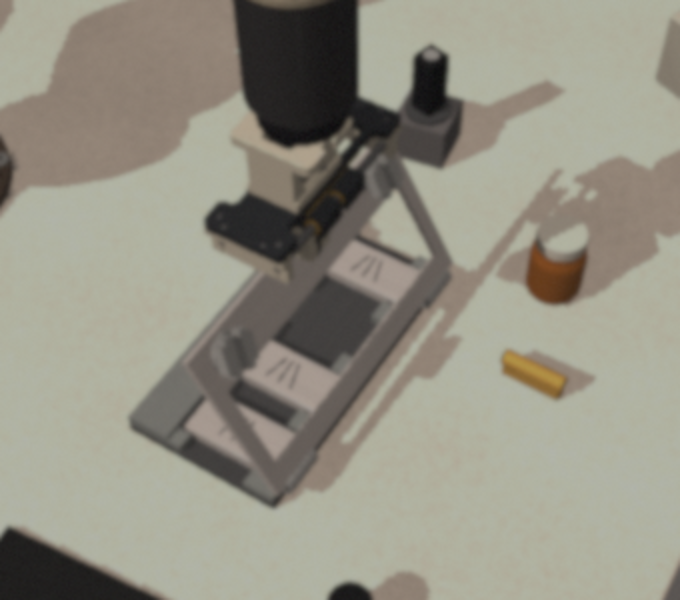

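Emit:
move_arm(motion=[[[17,0,9],[0,0,0],1],[[33,0,21],[0,0,0],1],[[48,0,34],[0,0,0],1],[[61,0,50],[0,0,0],1],[[70,0,63],[0,0,0],1],[[78,0,78],[0,0,0],1],[[84,0,93],[0,0,0],1],[[88,0,106],[0,0,0],1],[[91,0,117],[0,0,0],1],[[92,0,126],[0,0,0],1]])

```text
clock: 22.13
tool_pos: [0.4542, 0.0176, 0.0704]
orientation: [179.9, 0.1, 178.3]
force: [-0.7, 0.6, 0.2]
opening: 0.0
gripper_force: 0.0
```

Emit:
move_arm(motion=[[[0,0,5],[0,0,0],1],[[1,0,10],[0,0,0],1],[[1,0,13],[0,0,0],1],[[1,0,15],[0,0,0],1],[[1,0,16],[0,0,0],1],[[1,0,16],[0,0,0],1]])

```text
clock: 22.63
tool_pos: [0.4524, 0.0173, 0.0547]
orientation: [180.0, 0.1, 178.3]
force: [-2.5, 0.2, 9.2]
opening: 0.0007
gripper_force: 4.9
```

Emit:
move_arm(motion=[[[0,0,1],[0,0,0],1],[[0,0,1.5],[0,0,0],1],[[0,0,1.5],[0,0,0],1]])

```text
clock: 22.88
tool_pos: [0.4524, 0.0172, 0.0545]
orientation: [180.0, 0.1, 178.4]
force: [-10.2, 1.0, 30.7]
opening: 0.0005
gripper_force: 15.2
```

Emit:
move_arm(motion=[[[0,0,-10],[0,0,0],1],[[5,0,-45],[0,0,0],1],[[10,0,-85],[0,0,0],1],[[20,0,-125],[0,0,0],0.7],[[30,0,-165],[0,0,0],0.4],[[30,0,-200],[0,0,0],0],[[30,0,-200],[0,0,0],0],[[30,0,-200],[0,0,0],0],[[30,0,-200],[0,0,0],0]])

```text
clock: 23.63
tool_pos: [0.4214, 0.0179, 0.2522]
orientation: [180.0, 0.0, 178.3]
force: [0.5, -0.3, 0.1]
opening: 0.0351
gripper_force: 0.0
```

```bash
python3 - <<'E'
from h import *
o=st(); w=snap('wrist','w5.png'); t=snap('top','t5.png')
pl,pr=[.4602,.1422,.0515],[.4528,-.1077,.0515]
out=np.zeros((600,800,3),np.uint8)
for i,p in enumerate((pl,pr)):
    u,v=proj(w,p); print('wrist',u,v)
    u,v=int(round(u)),int(round(v))
    c=w['color'][max(0,v-50):v+50,max(0,u-50):u+50]; out[:300,i*300:i*300+300]=cv2.resize(c,(300,300),interpolation=cv2.INTER_CUBIC)
    u,v=proj(t,p); print('top',u,v); u,v=int(round(u)),int(round(v))
    out[300:,i*300:i*300+300]=cv2.resize(t['color'][v-25:v+25,u-25:u+25],(300,300),interpolation=cv2.INTER_CUBIC)
cv2.imwrite('pics/slots.png',out)
E
```

```text
{'clock': 23.633, 'joint_pos': [29.464, -4.651, -28.451, -0.023, -66.141, -121.158], 'tool_pos': [0.421, 0.018, 0.252], 'orientation': [179.951, 0.04, 178.296], 'force': [0.518, -0.295, 0.134], 'opening': 0.035, 'gripper_force': 0.0}
wrist 465.2317006756482 243.38756084594806
top 250.77378209041083 299.1324399898463
wrist 167.1627451103461 243.69757712745542
top 381.44584000861846 303.983445312695
```

View pics/slots.png

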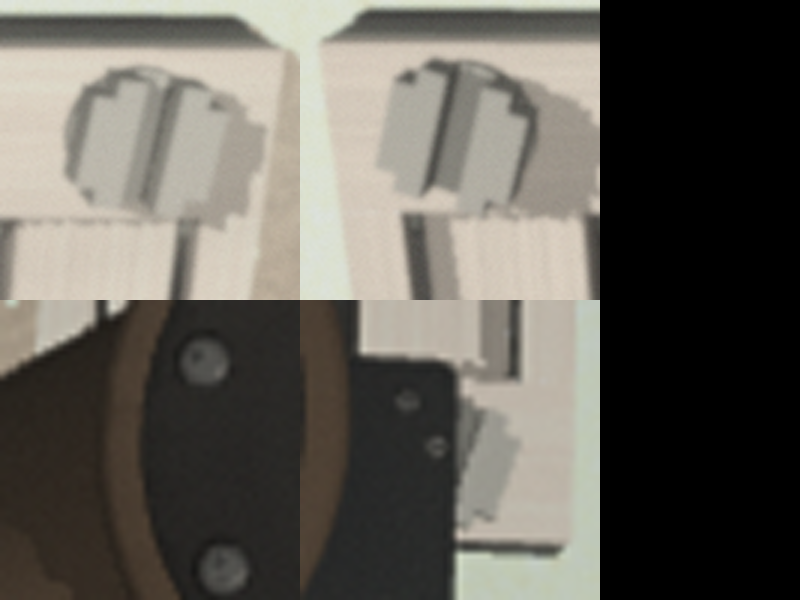

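```bash
python3 - <<'E'
from h import *
w=load('wrist')
L=lambda u,v:ray(w,415+(u+.5)/3-.5,193+(v+.5)/3-.5,.0515)[:2]
Rr=lambda u,v:ray(w,117+(u-300+.5)/3-.5,194+(v+.5)/3-.5,.0515)[:2]
for n,f,es in(('L',L,[((118,210),(147,85)),((152,212),(183,88))]),('R',Rr,[((428,193),(455,68)),((458,207),(487,78))])):
    P=[]
    for a,b in es:
        A,B=f(*a),f(*b); d=A-B; print(n,A.round(4),B.round(4),'yaw',np.degrees(np.arctan2(*d[::-1])).round(1)); P+=[A,B]
    print(np.mean(P,0).round(4))
E
echo '[.4224,.0174,.2525,-181.7]' > cmd.json; python3 plan.py .47,.22,.25,-145 .4905,.3538,.25,-104
```

```text
L [0.4773 0.1339] [0.4406 0.1395] yaw -8.6
L [0.4782 0.1436] [0.4417 0.1494] yaw -9.1
[0.4595 0.1416]
R [ 0.4654 -0.116 ] [ 0.4291 -0.1035] yaw -19.0
R [ 0.4699 -0.1081] [ 0.4322 -0.0951] yaw -19.1
[ 0.4491 -0.1057]Traceback (most recent call last):
  File "plan.py", line 4, in <module>
    c=json.load(open('cmd.json')) if os.path.exists('cmd.json') else [.161,.655,.246,-13.8]
      ~~~~~~~~~^^^^^^^^^^^^^^^^^^
    return loads(fp.read(),
        cls=cls, object_hook=object_hook,
        parse_float=parse_float, parse_int=parse_int,
        parse_constant=parse_constant, object_pairs_hook=object_pairs_hook, **kw)
    return _default_decoder.decode(s)
           ~~~~~~~~~~~~~~~~~~~~~~~^^^
    obj, end = self.raw_decode(s, idx=_w(s, 0).end())
               ~~~~~~~~~~~~~~~^^^^^^^^^^^^^^^^^^^^^^^
    raise JSONDecodeError("Expecting value", s, err.value) from None
json.decoder.JSONDecodeError: Expecting value: line 1 column 2 (char 1)
```

Slot yaws are left −8.9° and right −19°, and the slot centres agree with the cassette model to 1 mm across the slots. Next is the driver.

```bash
echo '[0.4224,0.0174,0.2525,-181.7]' > cmd.json; python3 plan.py .47,.22,.25,-145 .4905,.3538,.25,-104
```

```text
{'clock': 23.733, 'joint_pos': [29.46, -4.543, -28.512, -0.02, -66.142, -121.163], 'tool_pos': [0.421, 0.018, 0.251], 'orientation': [-179.958, -0.104, 178.289], 'force': [-0.03, 0.754, -0.855], 'opening': 0.043, 'gripper_force': 0.0}
cmd was [ 4.224e-01  1.740e-02  2.525e-01 -1.817e+02] err mm [-1.4  0.3 -1.4]
[-42.0, 204.0, 2.5] [0, 0, -36.7] rows 5.1
[-93.0, 98.0, 0.0] [0, 0, -41.0] rows 5.7
```

Emit:
move_arm(motion=[[[-42,204,2.5],[0,0,-36.7],0],[[-42,204,2.5],[0,0,-36.7],0],[[-42,204,2.5],[0,0,-36.7],0],[[-42,204,2.5],[0,0,-36.7],0],[[-42,204,2.5],[0,0,-36.7],0],[[-42,204,2.5],[0,0,-36.7],0]])

```text
clock: 24.23
tool_pos: [0.471, 0.2258, 0.2472]
orientation: [-179.9, -0.1, -144.4]
force: [0.7, -0.6, 0.3]
opening: 0.0825
gripper_force: 0.0
```

Emit:
move_arm(motion=[[[-93,98,0],[0,0,-41],0],[[-93,98,0],[0,0,-41],0],[[-93,98,0],[0,0,-41],0],[[-93,98,0],[0,0,-41],0],[[-93,98,0],[0,0,-41],0],[[-93,98,0],[0,0,-41],0],[[-93,98,0],[0,0,-41],0],[[-93,98,0],[0,0,-41],0],[[-93,98,0],[0,0,-41],0]])

```text
clock: 24.98
tool_pos: [0.4895, 0.3538, 0.2487]
orientation: [180.0, -0.1, -104.2]
force: [-0.8, -0.8, -0.7]
opening: 0.0879
gripper_force: 0.0
```

```bash
python3 - <<'E'
from h import *
o=st(); w=snap('wrist','w6.png'); s=snap('scene')
out=np.zeros((600,800,3),np.uint8)
cv2.imwrite('pics/w6b.png',cv2.resize(w['color'],(800,600),interpolation=cv2.INTER_CUBIC))
for z in(.055,.06,.135): print(z,(proj(w,[.4905,.3535,z])/.8).round(0))
E
```

```text
{'clock': 24.983, 'joint_pos': [54.373, 13.849, -8.348, -0.002, -67.891, -68.572], 'tool_pos': [0.489, 0.354, 0.249], 'orientation': [179.966, -0.081, -104.199], 'force': [-0.799, -0.758, -0.659], 'opening': 0.088, 'gripper_force': 0.0}
0.055 [392. 256.]
0.06 [392. 258.]
0.135 [392. 294.]
```

View pics/w6b.png

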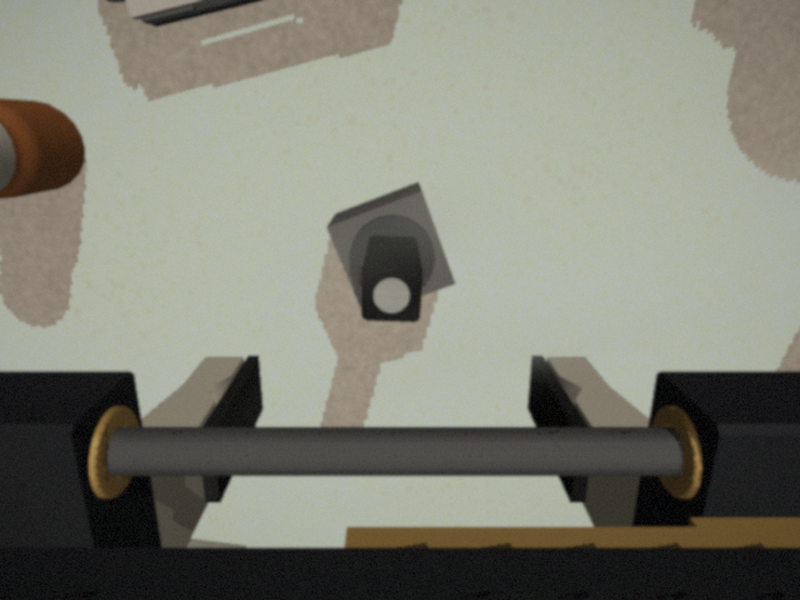

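Emit:
move_arm(motion=[[[0,0,35],[0,0,0],0],[[0,0,75],[0,0,0],0],[[0,0,110],[0,0,0],0],[[0,0,130],[0,0,0],0],[[0,0,142],[0,0,0],0],[[0,0,142],[0,0,0],0],[[0,0,142],[0,0,0],1],[[0,0,142],[0,0,0],1],[[0,0,142],[0,0,0],1],[[0,0,142],[0,0,0],1]])

```text
clock: 25.92
tool_pos: [0.4901, 0.3548, 0.109]
orientation: [-179.9, 0.1, -104.0]
force: [0.2, 0.2, 0.4]
opening: 0.0663
gripper_force: 0.0
```

Emit:
move_arm(motion=[[[0,0,0],[0,0,0],1],[[0,0,0],[0,0,0],1],[[0,0,0],[0,0,0],1],[[0,0,0],[0,0,0],1],[[0,0,0],[0,0,0],1],[[0,0,0],[0,0,0],1]])

```text
clock: 26.42
tool_pos: [0.4897, 0.3543, 0.1076]
orientation: [-180.0, 0.0, -104.0]
force: [0.3, 0.2, 0.9]
opening: 0.03
gripper_force: 29.8
```

```bash
python3 - <<'E'
import json;c=json.load(open('cmd.json'));c[2]-=.142-.1;json.dump(c,open('cmd.json','w'))
E
python3 plan.py .47,.28,.25,-154
```

```text
{'clock': 26.417, 'joint_pos': [54.393, 20.908, -18.474, 0.009, -50.605, -68.389], 'tool_pos': [0.49, 0.354, 0.108], 'orientation': [-179.989, 0.011, -103.991], 'force': [0.294, 0.231, 0.918], 'opening': 0.03, 'gripper_force': 29.843}
cmd was [   0.4904    0.3537    0.208  -104.    ] err mm [  -0.7    0.6 -100.4]
[76.0, 2.0, -42.0] [0, 0, 50.0] rows 7.0
```

Emit:
move_arm(motion=[[[0,0,-10],[0,0,0],1],[[0,0,-30],[0,0,0],1],[[0,0,-60],[0,0,0],1],[[0,0,-90],[0,0,0],1],[[0,0,-100],[0,0,0],1],[[0,0,-100],[0,0,0],1]])

```text
clock: 26.92
tool_pos: [0.4907, 0.3553, 0.2117]
orientation: [-179.8, 0.3, -104.0]
force: [0.1, -0.9, -1.2]
opening: 0.0297
gripper_force: 29.8
```

Emit:
move_arm(motion=[[[76,2,-42],[0,0,50],1],[[76,2,-42],[0,0,50],1],[[76,2,-42],[0,0,50],1],[[76,2,-42],[0,0,50],1],[[76,2,-42],[0,0,50],1],[[76,2,-42],[0,0,50],1],[[76,2,-42],[0,0,50],1],[[76,2,-42],[0,0,50],1],[[76,2,-42],[0,0,50],1],[[76,2,-42],[0,0,50],1]])

```text
clock: 27.75
tool_pos: [0.469, 0.2807, 0.2491]
orientation: [-180.0, -0.1, -153.8]
force: [0.6, 0.2, -0.6]
opening: 0.0299
gripper_force: 29.8
```

```bash
python3 - <<'E'
from h import *
o=st(); s=snap('scene','s7.png'); w=snap('wrist','w7.png')
x,y,z=o['tool_pos']
u,v=proj(s,[x,y,z-.08]).round().astype(int); print(u,v,[proj(s,[x,y,z-.095+d]).round(1).tolist() for d in(0,.032,.045)])
out=np.zeros((600,800,3),np.uint8)
out[:600,:400]=cv2.resize(s['color'][v-45:v+45,u-30:u+30],(400,600),interpolation=cv2.INTER_CUBIC)
out[:300,400:]=cv2.resize(w['color'],(400,300))
cv2.imwrite('pics/b1.png',out)
E
```

```text
{'clock': 27.75, 'joint_pos': [51.439, 8.364, -15.271, -0.011, -66.417, -115.198], 'tool_pos': [0.469, 0.281, 0.249], 'orientation': [-179.987, -0.051, -153.764], 'force': [0.571, 0.152, -0.634], 'opening': 0.03, 'gripper_force': 29.843}
340 91 [[340.1, 96.7], [340.3, 84.9], [340.4, 79.9]]
```

View pics/b1.png

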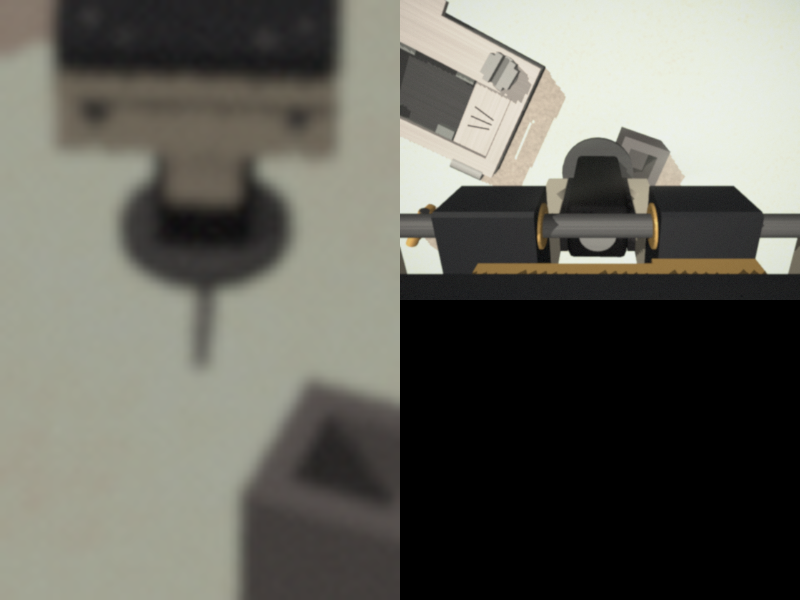

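Blade is edge-on at crop (202,362), so its yaw is tool yaw + 90°. Next is the left fastener.

```bash
python3 plan.py .460,.142,.22,-98.9 .460,.142,.158,-98.9
```

```text
{'clock': 27.85, 'joint_pos': [51.442, 8.357, -15.252, -0.004, -66.42, -115.282], 'tool_pos': [0.469, 0.281, 0.249], 'orientation': [-179.991, -0.028, -153.841], 'force': [0.492, -0.357, -0.626], 'opening': 0.03, 'gripper_force': 29.843}
cmd was [   0.4701    0.2804    0.25   -154.    ] err mm [-1.   0.5 -0.7]
[70.0, -120.0, 30.0] [0, 0, -55.1] rows 7.7
[-0.2, -0.2, 62.0] [0, 0, -0.0] rows 1.5
```

Emit:
move_arm(motion=[[[70,-120,30],[0,0,-55.1],1],[[70,-120,30],[0,0,-55.1],1],[[70,-120,30],[0,0,-55.1],1],[[70,-120,30],[0,0,-55.1],1],[[70,-120,30],[0,0,-55.1],1],[[70,-120,30],[0,0,-55.1],1],[[70,-120,30],[0,0,-55.1],1],[[70,-120,30],[0,0,-55.1],1],[[70,-120,30],[0,0,-55.1],1],[[70,-120,30],[0,0,-55.1],1]])

```text
clock: 28.68
tool_pos: [0.4589, 0.1424, 0.2196]
orientation: [180.0, 0.0, -99.0]
force: [0.8, -0.3, -0.6]
opening: 0.0298
gripper_force: 29.8
```

Emit:
move_arm(motion=[[[0,0,20],[0,0,0],1],[[0,0,40],[0,0,0],1],[[0,0,55],[0,0,0],1],[[0,0,62],[0,0,0],1],[[0,0,62],[0,0,0],1],[[0,0,62],[0,0,0],1],[[0,0,62],[0,0,0],1]])

```text
clock: 29.27
tool_pos: [0.4596, 0.1428, 0.1585]
orientation: [-179.9, 0.0, -98.9]
force: [-0.1, -0.2, -1.5]
opening: 0.03
gripper_force: 29.8
```

```bash
python3 - <<'E'
from h import *
o=st(); t=snap('top','t8.png'); s=snap('scene')
b=t['color']
x,y,z=o['tool_pos']
print(proj(s,[x,y,z-.095]),proj(s,[.460,.142,.0515]))
u,v=proj(s,[x,y,.07]).round().astype(int)
out=np.zeros((600,800,3),np.uint8)
out[:]=cv2.resize(s['color'][v-45:v+45,u-60:u+60],(800,600),interpolation=cv2.INTER_CUBIC)
cv2.imwrite('pics/b2.png',out); print(u,v)
E
```

```text
{'clock': 29.267, 'joint_pos': [40.765, 6.715, -30.251, 0.026, -52.956, -49.695], 'tool_pos': [0.46, 0.143, 0.159], 'orientation': [-179.934, 0.046, -98.914], 'force': [-0.123, -0.171, -1.543], 'opening': 0.03, 'gripper_force': 29.843}
[304.17724517 165.94058462] [304.35771089 170.05865781]
304 164
```

View pics/b2.png

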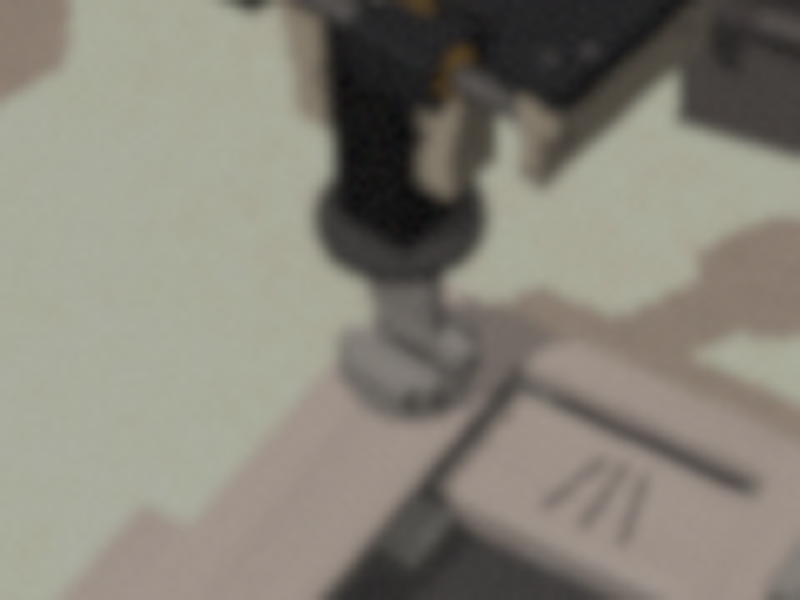

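The blade hangs above the left head, parallel to the slot. Now I'll lower it gently.

Emit:
move_arm(motion=[[[0,0,5],[0,0,0],1],[[0,0,9],[0,0,0],1],[[0,0,12],[0,0,0],1],[[0,0,14],[0,0,0],1],[[0,0,16],[0,0,0],1],[[0,0,18],[0,0,0],1],[[0,0,18],[0,0,0],1]])

```text
clock: 29.95
tool_pos: [0.4588, 0.1422, 0.1391]
orientation: [180.0, -0.0, -98.9]
force: [-0.3, 0.0, -1.3]
opening: 0.0297
gripper_force: 29.8
```

Emit:
move_arm(motion=[[[0,0,2],[0,0,0],1],[[0,0,4],[0,0,0],1],[[0,0,4],[0,0,6],1],[[0,0,4],[0,0,12],1],[[0,0,4],[0,0,18],1],[[0,0,4],[0,0,24],1],[[0,0,4],[0,0,30],1],[[0,0,4],[0,0,36],1],[[0,0,4],[0,0,42],1],[[0,0,4],[0,0,48],1]])

```text
clock: 30.78
tool_pos: [0.4593, 0.1429, 0.1354]
orientation: [180.0, 0.1, -147.2]
force: [1.4, 2.6, -4.2]
opening: 0.0301
gripper_force: 29.8
```

Emit:
move_arm(motion=[[[0,0,0],[0,0,6],1],[[0,0,0],[0,0,12],1],[[0,0,0],[0,0,18],1],[[0,0,0],[0,0,24],1],[[0,0,0],[0,0,30],1],[[0,0,0],[0,0,36],1],[[0,0,0],[0,0,39],1],[[0,0,0],[0,0,42],1],[[0,0,0],[0,0,43],1],[[0,0,0],[0,0,43],1]])

```text
clock: 31.62
tool_pos: [0.4598, 0.143, 0.1358]
orientation: [179.9, 0.1, 170.1]
force: [4.1, 1.8, -3.5]
opening: 0.0299
gripper_force: 29.8
```

```bash
python3 - <<'E'
from h import *
o=st(); print(np.round(o['moment'],3))
E
```

```text
{'clock': 31.617, 'joint_pos': [40.763, 8.3, -31.918, 0.024, -49.671, -140.65], 'tool_pos': [0.46, 0.143, 0.136], 'orientation': [179.926, 0.084, 170.128], 'force': [4.121, 1.821, -3.512], 'opening': 0.03, 'gripper_force': 29.837}
[ 0.554 -1.868  0.072]
```

Emit:
move_arm(motion=[[[0,0,0],[0,0,2],1],[[0,0,0],[0,0,4],1],[[0,0,0],[0,0,4],1],[[0,0,0],[0,0,4],1]])

```text
clock: 31.95
tool_pos: [0.4596, 0.1429, 0.1358]
orientation: [179.9, 0.1, 166.2]
force: [4.8, 2.1, -4.9]
opening: 0.0297
gripper_force: 29.9
```

```bash
python3 - <<'E'
from h import *
o=st(); print(np.round(o['moment'],3))
E
```

```text
{'clock': 31.95, 'joint_pos': [40.764, 8.29, -31.921, 0.018, -49.691, -144.533], 'tool_pos': [0.46, 0.143, 0.136], 'orientation': [179.929, 0.068, 166.243], 'force': [4.793, 2.127, -4.865], 'opening': 0.03, 'gripper_force': 29.932}
[ 0.872 -2.275  0.117]
```

Emit:
move_arm(motion=[[[0,0,0],[0,0,-3],1],[[0,0,0],[0,0,-6],1],[[0,0,-10],[0,0,-6],1],[[0,0,-25],[0,0,-6],1],[[0,0,-45],[0,0,-6],1],[[0,0,-60],[0,0,-6],1],[[0,0,-60],[0,0,-6],1]])

```text
clock: 32.53
tool_pos: [0.4595, 0.1426, 0.1983]
orientation: [179.9, 0.1, 172.2]
force: [0.9, 0.8, -1.1]
opening: 0.0296
gripper_force: 30.0
```

```bash
echo '[0.460,0.142,0.196,-187.9]' > cmd.json; python3 plan.py .455,.02,.20,-150 .4530,-.1075,.19,-109 .4530,-.1075,.158,-109
```

```text
{'clock': 32.533, 'joint_pos': [40.76, 4.232, -27.166, 0.04, -58.455, -138.555], 'tool_pos': [0.459, 0.143, 0.198], 'orientation': [179.912, 0.122, 172.225], 'force': [0.925, 0.81, -1.094], 'opening': 0.03, 'gripper_force': 29.993}
cmd was [ 4.600e-01  1.420e-01  1.960e-01 -1.879e+02] err mm [-0.5  0.6  2.3]
[-11.8, -122.0, -4.0] [0, 0, -37.9] rows 5.3
[65.0, -109.0, 10.0] [0, 0, -41.0] rows 5.7
[0.2, 0.1, 32.0] [0, 0, -0.0] rows 0.8
```

Emit:
move_arm(motion=[[[-11.8,-122,-4],[0,0,-37.9],1],[[-11.8,-122,-4],[0,0,-37.9],1],[[-11.8,-122,-4],[0,0,-37.9],1],[[-11.8,-122,-4],[0,0,-37.9],1],[[-11.8,-122,-4],[0,0,-37.9],1],[[-11.8,-122,-4],[0,0,-37.9],1]])

```text
clock: 33.03
tool_pos: [0.4525, 0.0184, 0.1988]
orientation: [180.0, -0.1, -149.6]
force: [0.8, -0.1, -1.1]
opening: 0.03
gripper_force: 30.0
```

Emit:
move_arm(motion=[[[65,-109,10],[0,0,-41],1],[[65,-109,10],[0,0,-41],1],[[65,-109,10],[0,0,-41],1],[[65,-109,10],[0,0,-41],1],[[65,-109,10],[0,0,-41],1],[[65,-109,10],[0,0,-41],1],[[65,-109,10],[0,0,-41],1]])

```text
clock: 33.62
tool_pos: [0.4506, -0.1078, 0.1886]
orientation: [179.8, -0.1, -108.6]
force: [-0.8, -0.2, -0.4]
opening: 0.0297
gripper_force: 30.0
```

Emit:
move_arm(motion=[[[0,0,16],[0,0,0],1],[[0,0,32],[0,0,0],1],[[0,0,32],[0,0,0],1],[[0,0,32],[0,0,0],1],[[0,0,32],[0,0,0],1],[[0,0,32],[0,0,0],1]])

```text
clock: 34.12
tool_pos: [0.4524, -0.1069, 0.1583]
orientation: [-180.0, 0.0, -109.0]
force: [-0.2, -0.7, -1.1]
opening: 0.0298
gripper_force: 30.0
```

```bash
python3 - <<'E'
from h import *
o=st(); t=snap('top','t9.png'); s=snap('scene','s9.png')
z=lambda a,f:cv2.resize(a,f,interpolation=cv2.INTER_CUBIC)
u,v=proj(s,[.453,-.1077,.06]).round().astype(int)
a=z(s['color'][v-38:v+37,u-50:u+50],(400,300))
u,v=proj(s,[.460,.142,.05]).round().astype(int)
b=z(s['color'][v-25:v+50,u-50:u+50],(400,300))
u,v=proj(t,[.460,.142,.05]).round().astype(int)
c=z(t['color'][v-37:v+38,u-50:u+50],(400,300))
u,v=proj(t,[.49,.3535,.05]).round().astype(int)
d=z(t['color'][v-37:v+38,u-50:u+50],(400,300))
cv2.imwrite('pics/b3.png',np.vstack([np.hstack([a,b]),np.hstack([c,d])]))
E
```

```text
{'clock': 34.117, 'joint_pos': [11.079, 5.165, -32.092, 0.015, -52.702, -30.048], 'tool_pos': [0.452, -0.107, 0.158], 'orientation': [-179.959, 0.01, -108.96], 'force': [-0.163, -0.652, -1.123], 'opening': 0.03, 'gripper_force': 29.992}
```

View pics/b3.png

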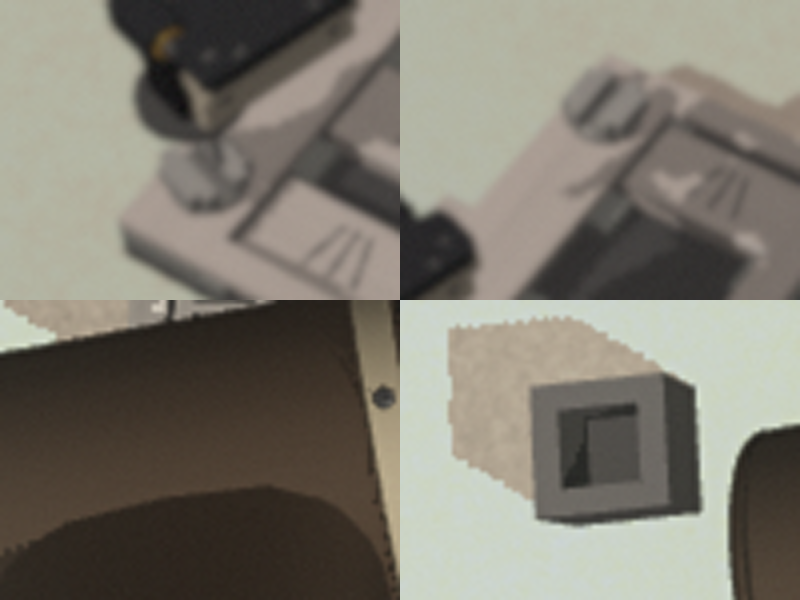

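The left slot now runs along the frame bar, so it is locked. The blade stands above the right head, aligned. The holder opening corners are (558,410), (637,404), (640,480) and (562,488).

Emit:
move_arm(motion=[[[0,0,5],[0,0,0],1],[[0,0,9],[0,0,0],1],[[0,0,12],[0,0,0],1],[[0,0,14],[0,0,0],1],[[0,0,16],[0,0,0],1],[[0,0,18],[0,0,0],1],[[0,0,18],[0,0,0],1]])

```text
clock: 34.8
tool_pos: [0.4519, -0.107, 0.1391]
orientation: [180.0, -0.0, -109.0]
force: [0.4, 0.3, -1.4]
opening: 0.0297
gripper_force: 30.0
```

```bash
python3 - <<'E'
from h import *
t=load('top'); u,v=proj(t,[.49,.3535,.05]).round()
f=lambda a,b:ray(t,u-50+(a-400+.5)/4-.5,v-37+(b-300+.5)/4-.5,.055)[:2]
for q in([(558,410),(637,404),(640,480),(562,488)],[(530,388),(662,373),(670,505),(537,517)]): print(np.mean([f(*p) for p in q],0))
E
```

```text
[0.49114853 0.35393144]
[0.49113988 0.3536839 ]
```

Emit:
move_arm(motion=[[[0,0,2],[0,0,0],1],[[0,0,4],[0,0,0],1],[[0,0,4],[0,0,6],1],[[0,0,4],[0,0,12],1],[[0,0,4],[0,0,18],1],[[0,0,4],[0,0,24],1],[[0,0,4],[0,0,30],1],[[0,0,4],[0,0,36],1],[[0,0,4],[0,0,42],1],[[0,0,4],[0,0,48],1]])

```text
clock: 35.63
tool_pos: [0.4513, -0.1074, 0.1352]
orientation: [180.0, -0.1, -157.3]
force: [-1.5, -2.6, -1.6]
opening: 0.0299
gripper_force: 30.0
```

Emit:
move_arm(motion=[[[0,0,0],[0,0,6],1],[[0,0,0],[0,0,12],1],[[0,0,0],[0,0,18],1],[[0,0,0],[0,0,24],1],[[0,0,0],[0,0,30],1],[[0,0,0],[0,0,34],1],[[0,0,0],[0,0,36],1],[[0,0,0],[0,0,37],1],[[0,0,0],[0,0,37],1]])

```text
clock: 36.38
tool_pos: [0.4515, -0.1071, 0.1352]
orientation: [-180.0, -0.1, 166.0]
force: [-1.1, -1.8, -2.7]
opening: 0.0299
gripper_force: 30.0
```

```bash
python3 - <<'E'
from h import *
o=st(); print(np.round(o['moment'],3))
E
```

```text
{'clock': 36.383, 'joint_pos': [11.065, 6.792, -33.842, 0.002, -49.437, -115.069], 'tool_pos': [0.451, -0.107, 0.135], 'orientation': [-179.968, -0.064, 165.998], 'force': [-1.064, -1.773, -2.676], 'opening': 0.03, 'gripper_force': 29.994}
[-0.552  0.416  0.172]
```

Emit:
move_arm(motion=[[[0,0,0],[0,0,2],1],[[0,0,0],[0,0,4],1],[[0,0,0],[0,0,4],1],[[0,0,0],[0,0,4],1]])

```text
clock: 36.72
tool_pos: [0.4516, -0.1071, 0.1353]
orientation: [-180.0, -0.1, 162.2]
force: [-0.6, -1.2, -3.5]
opening: 0.0302
gripper_force: 30.1
```

```bash
python3 - <<'E'
from h import *
o=st(); print(np.round(o['moment'],3))
E
```

```text
{'clock': 36.717, 'joint_pos': [11.077, 6.792, -33.841, 0.014, -49.434, -118.929], 'tool_pos': [0.452, -0.107, 0.135], 'orientation': [-179.958, -0.054, 162.158], 'force': [-0.639, -1.172, -3.538], 'opening': 0.03, 'gripper_force': 30.122}
[-0.762  0.369  0.894]
```

Emit:
move_arm(motion=[[[0,0,0],[0,0,-4],1],[[0,0,0],[0,0,-8],1],[[0,0,0],[0,0,-10],1],[[0,0,-10],[0,0,-10],1],[[0,0,-25],[0,0,-10],1],[[0,0,-50],[0,0,-10],1],[[0,0,-90],[0,0,-10],1],[[0,0,-100],[0,0,-10],1],[[0,0,-100],[0,0,-10],1]])

```text
clock: 37.47
tool_pos: [0.4547, -0.1068, 0.2396]
orientation: [179.9, 0.5, 172.1]
force: [0.4, -0.5, -1.4]
opening: 0.03
gripper_force: 30.0
```

```bash
echo '[0.453,-0.1075,0.236,-188.0]' > cmd.json; python3 plan.py .46,.13,.24,-150 .4908,.3538,.24,-104 .4908,.3538,.16,-104; python3 - <<'E'
from h import *
w=snap('wrist')
E
```

```text
{'clock': 37.467, 'joint_pos': [11.072, 0.505, -25.309, 0.051, -63.708, -109.008], 'tool_pos': [0.455, -0.107, 0.24], 'orientation': [179.888, 0.467, 172.086], 'force': [0.408, -0.454, -1.418], 'opening': 0.03, 'gripper_force': 29.999}
cmd was [ 4.530e-01 -1.075e-01  2.360e-01 -1.880e+02] err mm [1.7 0.7 3.6]
[26.1, 236.0, -4.0] [0, 0, -38.0] rows 5.7
[-139.0, 179.0, 0.0] [0, 0, -46.0] rows 6.4
[0.6, -0.1, 80.0] [0, 0, -0.0] rows 1.9
```

Emit:
move_arm(motion=[[[26,236,-4],[0,0,-38],1],[[26,236,-4],[0,0,-38],1],[[26,236,-4],[0,0,-38],1],[[26,236,-4],[0,0,-38],1],[[26,236,-4],[0,0,-38],1],[[26,236,-4],[0,0,-38],1],[[26,236,-4],[0,0,-38],1]])

```text
clock: 38.1
tool_pos: [0.4594, 0.1348, 0.2385]
orientation: [180.0, 0.0, -149.6]
force: [0.5, 0.0, -1.6]
opening: 0.0301
gripper_force: 30.0
```

Emit:
move_arm(motion=[[[-139,179,0],[0,0,-46],1],[[-139,179,0],[0,0,-46],1],[[-139,179,0],[0,0,-46],1],[[-139,179,0],[0,0,-46],1],[[-139,179,0],[0,0,-46],1],[[-139,179,0],[0,0,-46],1],[[-139,179,0],[0,0,-46],1],[[-139,179,0],[0,0,-46],1],[[-139,179,0],[0,0,-46],1],[[-139,179,0],[0,0,-46],1]])

```text
clock: 38.93
tool_pos: [0.4898, 0.354, 0.2389]
orientation: [180.0, -0.0, -104.2]
force: [-0.5, -0.3, -0.7]
opening: 0.0296
gripper_force: 30.0
```

Emit:
move_arm(motion=[[[0.6,0,25],[0,0,0],1],[[0.6,0,50],[0,0,0],1],[[0.6,0,70],[0,0,0],1],[[0.6,0,80],[0,0,0],1],[[0.6,0,80],[0,0,0],1],[[0.6,0,80],[0,0,0],1]])

```text
clock: 39.43
tool_pos: [0.4902, 0.3539, 0.1601]
orientation: [-180.0, -0.0, -104.1]
force: [0.1, 0.7, -0.5]
opening: 0.03
gripper_force: 30.0
```

Emit:
move_arm(motion=[[[0,0,8],[0,0,0],1],[[0,0,16],[0,0,0],1],[[0,0,26],[0,0,0],1],[[0,0,36],[0,0,0],1],[[0,0,44],[0,0,0],1],[[0,0,48],[0,0,0],1],[[0,0,51],[0,0,0],1],[[0,0,51],[0,0,0],1],[[0,0,51],[0,0,0],1]])

```text
clock: 40.18
tool_pos: [0.49, 0.3544, 0.1086]
orientation: [-180.0, 0.0, -104.0]
force: [-0.1, 0.8, -0.6]
opening: 0.03
gripper_force: 30.0
```

Release, rise, and check everything with the cameras by code before handing in.

Emit:
move_arm(motion=[[[0,0,0.7],[0,0,0],1],[[0,0,0.7],[0,0,0],0.5],[[0,0,0.7],[0,0,0],0],[[0,0,0.7],[0,0,0],0],[[0,0,0.7],[0,0,0],0],[[0,0,0.7],[0,0,0],0],[[0,0,0.7],[0,0,0],0],[[0,0,0.7],[0,0,0],0]])

```text
clock: 40.85
tool_pos: [0.4899, 0.3543, 0.1079]
orientation: [-180.0, 0.0, -104.0]
force: [-0.3, -0.6, 0.3]
opening: 0.071
gripper_force: 0.0
```

Emit:
move_arm(motion=[[[0,0,-15],[0,0,0],0],[[0,0,-50],[0,0,0],0],[[0,0,-90],[0,0,0],0],[[0,0,-130],[0,0,0],0],[[0,0,-142],[0,0,0],0],[[0,0,-142],[0,0,0],0],[[0,0,-142],[0,0,0],0]])

```text
clock: 41.43
tool_pos: [0.49, 0.3546, 0.251]
orientation: [-180.0, 0.1, -104.0]
force: [-0.0, -0.2, -0.6]
opening: 0.0876
gripper_force: 0.0
```

```bash
python3 - <<'E'
from h import *
st(); w=snap('wrist','w10.png'); s=snap('scene','s10.png'); t=snap('top','t10.png')
g0=cv2.imread('pics/w6.png');d=cv2.absdiff(w['color'],g0)[130:265,240:380].max(2); print('driver diff vs before',d.mean(), (d>60).sum())
# bright disc on top of grip: centroid before/after
for i in(g0,w['color']):
    g=i.mean(2)[215:255,295:332]; m=g>120; ys,xs=np.nonzero(m); print(xs.mean()+295,ys.mean()+215,m.sum())
# slot direction of both heads in the top image: brightness around head centre along/perp
Cc=np.array([.5315,.015]);y=np.radians(-1.7);M=np.array([[np.cos(y),-np.sin(y)],[np.sin(y),np.cos(y)]])
for q,n in((s,'scene'),(t,'top')):
  gg=q['color'].astype(np.float32).mean(2)
  for yy in(.125,-.125):
    c=Cc+M@[-.075,yy]; res={}
    for a in range(0,180,15):
        v=[]
        for r in np.linspace(-.014,.014,15):
            p=proj(q,[*(c+r*np.array([np.cos(np.radians(a)-.03),np.sin(np.radians(a)-.03)])),.047]); v.append(cv2.getRectSubPix(gg,(1,1),tuple(map(float,p)))[0,0])
        res[a]=int(np.mean(v))
    print(n,yy,res)
E
```

```text
{'clock': 41.433, 'joint_pos': [54.372, 13.722, -8.203, -0.012, -67.936, -68.371], 'tool_pos': [0.49, 0.355, 0.251], 'orientation': [-179.959, 0.134, -104.003], 'force': [-0.025, -0.164, -0.637], 'opening': 0.088, 'gripper_force': 0.0}
driver diff vs before 8.83047619047619 548
312.7547826086957 235.97565217391303 575
315.9010600706714 233.40106007067138 566
scene 0.125 {0: 104, 15: 104, 30: 102, 45: 99, 60: 93, 75: 89, 90: 88, 105: 88, 120: 92, 135: 97, 150: 101, 165: 104}
scene -0.125 {0: 104, 15: 103, 30: 102, 45: 98, 60: 94, 75: 93, 90: 94, 105: 93, 120: 93, 135: 97, 150: 101, 165: 103}
top 0.125 {0: 111, 15: 111, 30: 111, 45: 109, 60: 105, 75: 99, 90: 103, 105: 102, 120: 105, 135: 108, 150: 110, 165: 111}
top -0.125 {0: 111, 15: 111, 30: 110, 45: 108, 60: 105, 75: 111, 90: 112, 105: 100, 120: 104, 135: 108, 150: 109, 165: 111}
```

```bash
python3 - <<'E'
from h import *
t=dict(load('top'));s=load('scene')
Cc=np.array([.5315,.015]);y=np.radians(-1.7);M=np.array([[np.cos(y),-np.sin(y)],[np.sin(y),np.cos(y)]])
for q in(t,s):
  gg=q['color'].astype(np.float32).mean(2)
  for xc in(0,.02):
    print([int(cv2.getRectSubPix(gg,(1,1),tuple(map(float,proj(q,[*(Cc+M@[xc,v]),.026]))))[0,0]) for v in np.arange(-.165,.166,.006)])
E
```

```text
[143, 144, 143, 58, 103, 89, 97, 98, 98, 99, 113, 145, 45, 37, 38, 50, 49, 110, 144, 90, 80, 73, 66, 72, 144, 102, 37, 37, 45, 49, 49, 50, 49, 50, 49, 51, 51, 51, 51, 51, 52, 51, 51, 51, 145, 142, 105, 105, 101, 99, 105, 146, 60, 145, 146, 146]
[144, 144, 142, 67, 103, 143, 144, 144, 145, 146, 146, 145, 40, 39, 37, 51, 50, 146, 146, 143, 143, 146, 144, 145, 143, 116, 37, 38, 42, 50, 50, 49, 50, 50, 50, 50, 50, 51, 50, 51, 51, 51, 51, 51, 146, 146, 145, 146, 147, 148, 146, 145, 60, 145, 145, 145]
[88, 137, 140, 138, 110, 116, 120, 118, 120, 121, 130, 134, 61, 52, 59, 62, 102, 138, 140, 123, 117, 123, 120, 125, 140, 100, 48, 58, 59, 59, 59, 59, 59, 59, 58, 59, 58, 59, 57, 58, 58, 59, 85, 116, 141, 138, 126, 123, 124, 123, 126, 134, 94, 105, 136, 140]
[88, 136, 139, 136, 114, 134, 139, 142, 142, 142, 142, 130, 59, 51, 58, 63, 105, 139, 139, 136, 139, 141, 142, 142, 140, 99, 49, 58, 59, 59, 58, 59, 59, 59, 59, 58, 58, 59, 59, 59, 58, 58, 83, 116, 141, 138, 135, 139, 142, 142, 142, 135, 92, 106, 136, 139]
```

```bash
python3 -c "
from plant import ctrl
print(ctrl.close_job())"
```

```text
the job is handed in; nothing more can be done
None
```

I handed the job in at about 41 s on the robot's clock: the cameras show all three plates in their own pockets, the clamp frame closed, both fasteners turned to their stops and the driver back in its holder; no verdict came back.

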